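# Reload the screw-strip magazine and put the scrap basket away

## Task

Take the short spent stub out of the magazine's channel and drop it in the scrap basket, then load every fresh screw strip upright into the channel, down on its floor and one behind the other, between the front stop and the spring follower. When all the strips are in, swing the slotted rail fully down over them, and leave the basket, with the stub in it, hanging by its handle on both prongs of the stand. Leave the other things on the bench alone.

Things in the scene. Friction and masses are not known exactly. Their poses are not given: they have to be found in the camera images.
- magazine: fixed strip magazine, dark steel base 70 x 260 x 6 mm, origin under its centre. Open-topped channel along its y (x = 0): 29.5 mm wide, floor z = 6 mm, walls to z = 22 mm, flared to 41 mm over all; front stop's inner face at y = -110 mm, stop 8 mm thick, top z = 23 mm. Strips stand in it, tops at z = 40 mm. Rail hinge at y = +110 mm between cheeks 53 mm high
- follower (a joint): spring follower, slides along magazine +y, m: 0 = rest, face 20 mm from front stop; to 0.165. Spring pushes it to the stop, 3 N (at 0) to 6 N. Brass block 14 mm long, filling the channel to z = 39 mm, with a 5 mm fin in the middle to z = 76 mm, flush with its face: a strip held over the loaded ones can push the fin back, then go down in front of it. Freed, it presses the strips to the stop
- follower_face (a point): the follower's front face, in the middle of the channel, at floor height (axes those of the magazine)
- rail (a joint): slotted flat steel rail, 20 mm wide, 6 mm thick, hinged at the magazine's rear end about magazine x, rad: 0 = closed, level over the channel, underside 43 mm above the bench; grows as the free end swings up, 1.8 = stop just past upright. Stiff hinge: stays where it is left; about 1.5 N at its end moves it. The follower's fin runs in its slot
- rail_hinge (a point): point on the rail's hinge axis, 110 mm along +y of the magazine's origin, z = 46 mm; its axes turn with the rail, which extends along its -y axis, z is its upper face's normal when closed
- rail_tip (a point): middle of the plate (24 x 24 x 6 mm) at the rail's free end, 232 mm from the hinge axis
- strip0: fresh screw strip: white plastic block with a row of five screw heads on top, 24 x 48 x 34 mm (x, y, z), 60 g, standing upright; long axis y, origin at the centre of its underside. Either end may go first. May be absent
- strip1: like strip0
- strip2: like strip0
- stub: spent stub: bare white plastic piece without screws, 24 x 30 x 34 mm (x, y, z), origin at the centre of its underside; at first it stands in the channel, between front stop and follower, long axis along the channel
- basket: loose open scrap basket of sheet metal, 100 x 130 x 42 mm (x, y, z), walls and floor 3 mm, 0.25 kg, origin under its centre; a rigid arch handle stands over its middle, joining its two short sides (y = -61 and +61 mm)
- basket_handle (a point): middle of the handle's level bar: round, 10 mm thick, along the basket's y axis, straight for 53 mm either side of this point, 110 mm above the basket's underside
- stand: fixed stand, origin under its post; base plate 110 x 120 x 8 mm; two level steel prongs 8 mm thick at y = -33 and +33 mm run 100 mm out along the stand's -x axis, centre line at z = 175 mm, their tips turned up to z = 197 mm, the highest point
- stand_seat (a point): where the middle of the basket's handle bar should hang: midway between the prongs, 55 mm out from the post, at the height the bar's centre has when it rests on both prongs (z = 184 mm); axes those of the stand
- gland_a: loose cable gland, 56 x 46 x 40 mm; bystander
- marker_a: loose marker pen lying flat, 131 mm long, 13 mm thick; bystander
- key: loose black hexagon key lying flat, 113 x 33 x 6 mm; bystander
There are look-alikes about, which are no part of the job. What is shaped like the strip2 but yellow is not meant.

How it is judged (in metres and radians):
On the way, in this order (a step that is already met when the one before it is completed fails the run):
1. the spent stub is in the basket (x of stub in the frame of basket between -0.05 and 0.05 m and y of stub in the frame of basket between -0.065 and 0.065 m and z of stub in the frame of basket between -0.002 and 0.04 m), for 0.2 s.
2. every fresh strip present stands in the channel, in front of the follower, with the rail still up (x of strip0 in the frame of magazine between -0.005 and 0.005 m and z of strip0 in the frame of magazine between 0.003 and 0.01 m and y of each of strip0, strip1, strip2 in the frame of magazine above -0.09 m and y of each of strip0, strip1, strip2 in the frame of follower_face below -0.02 m and angle between each of strip0, strip1, strip2's own z axis and vertical below 0.12 rad and angle between the y axis of each of strip0, strip1, strip2 and the y axis of magazine, either way round below 0.12 rad and x of strip1 in the frame of magazine between -0.005 and 0.005 m and z of strip1 in the frame of magazine between 0.003 and 0.01 m and x of strip2 in the frame of magazine between -0.005 and 0.005 m and z of strip2 in the frame of magazine between 0.003 and 0.01 m and value of joint rail above 0.3 rad), for 0.2 s.
3. the rail is fully down over them (x of strip0 in the frame of magazine between -0.005 and 0.005 m and z of strip0 in the frame of magazine between 0.003 and 0.01 m and y of each of strip0, strip1, strip2 in the frame of magazine above -0.09 m and y of each of strip0, strip1, strip2 in the frame of follower_face below -0.02 m and angle between each of strip0, strip1, strip2's own z axis and vertical below 0.12 rad and angle between the y axis of each of strip0, strip1, strip2 and the y axis of magazine, either way round below 0.12 rad and x of strip1 in the frame of magazine between -0.005 and 0.005 m and z of strip1 in the frame of magazine between 0.003 and 0.01 m and x of strip2 in the frame of magazine between -0.005 and 0.005 m and z of strip2 in the frame of magazine between 0.003 and 0.01 m and value of joint rail below 0.05 rad), for 0.2 s.
At the end, for the whole second after the job is handed in: All strips upright (7 deg) on the channel floor (4 mm), in line, in front of the follower; rail below 0.05 rad; stub inside the basket; basket hanging at rest on both prongs, bar within 22 mm sideways and 8 mm in height of the seat, upright within 20 deg (all of step 1 and all of step 3 and x of basket_handle in the frame of stand_seat between -0.045 and 0.05 m and y of basket_handle in the frame of stand_seat between -0.022 and 0.022 m and z of basket_handle in the frame of stand_seat between -0.008 and 0.008 m and angle between basket's own z axis and vertical below 0.35 rad and angle between the y axis of basket and the y axis of stand, either way round below 0.6 rad and linear speed of basket below 0.05 m/s and angular speed of basket below 0.5 rad/s); the robot touches nothing.
It fails at once if another loose thing on the bench is shoved aside by more than 4 cm (distance of any of marker_a, key, gland_a from where it was at the start of the episode above 0.04 m).
Of strip0, strip1, strip2 only 2 to 3 are there at a start; the rules pass over those that are not, and their reading is None.
At some moment in a run one of strip0, strip1, strip2 may be knocked a few centimetres aside while the robot is not near it.
It also fails if it takes over 208 s, if anything falls off the work surface, if the arm or the gripper's body presses on something with over 40 N, if the wrist force passes 120 N, or if a joint passes its speed limit or range.

## Robot

A 7-joint arm with a two-finger parallel gripper is mounted at the origin on the work surface; the furniture and walls round the work are solid. World frame = base frame: x ahead of the robot, y to its left, z up, the work surface at z = 0. Lengths are in m, angles in degrees, forces in N, time in s.
With the tool pointing down it reaches from about 0.425 to 0.875 m from the base axis. Payload 4.7 kg.
Tool frame: the origin (TCP) lies at the very end of the fingers, on their centre line; the grasp point (between the pads) lies 19 mm behind it; z points along the fingers, y is the line along which they close (so a half turn about z gives the same grasp; the last joint's range is limited). The gripper opens to 87 mm and grips with 3 to 60 N. Pads are 19 mm wide; open, the fingers measure 117 mm over their backs; the gripper's body (75 mm by 190 mm) begins 51 mm behind the grasp point.
Start: joints at [-73.046, 18.392, -4.016, 83.108, 1.295, 78.541, -3.26], TCP at [0.181, 0.624, 0.223] pointing down, gripper open.
Joint ranges: [-163.93, 163.93], [-17.29, 119.83], [-79.2, 71.16], [3.27, 140.29], [-89.18, 269.18], [5.43, 117.66], [-154.24, 154.24]. Speed limits (degrees/s): [147.25, 147.25, 180, 180, 180, 180, 180].

## Interface

Orientations are given as [roll, pitch, yaw] about the fixed x, y, z axes, in that order (R = Rz(yaw) Ry(pitch) Rx(roll)).
In Python, from cell import get_obs, eyes, env gives the robot as it stands.
- The arm moves only by the tool servo_tool, never from a script. Its argument "series" is a list that holds one entry, the list of rows, each a list of 7 numbers: the shift along the tool's x, y, z in units of 300 mm (1.0 is 300 mm), then the turn, a rotation vector about the tool's x, y, z in units of pi rad (1.0 is pi rad), then the opening, from 0 (shut) to 1 (fully open). In form: [[[tx, ty, tz, wx, wy, wz, gripper], ...]]. A call has 1 to 12 rows; each row is the pose to reach, as a shift and turn from the pose commanded when the call began, along the tool's axes at that moment, turning the shorter way round; what a row does not reach only later rows make up. A row lasts 1/12 s, in which the tool goes at most 41.7 mm and 7.16 degrees, less where a joint would pass 70% of its speed; a pose out of reach is approached as far as the arm can. A call with a number of a shift or a turn outside -1 to 1 is refused whole. A call with a gripper value outside its range is refused whole. The fingers move at their own pace and stop on an object; "grip_force" is the grip in N (left out, the last holds). Time passes only in rows, so rows that repeat a pose let the fingers close. It gives the time, the measured TCP pose, the force, the opening and the grip force at its end, in the units of the state.
- get_obs(): the state, without advancing time (a new reading comes with each control period).
- eyes.read_camera(name): name is "scene" or "top" or "wrist"; returns a dict with "frame" (400x640x3 uint8, red, green, blue), "depth" (400x640 float32, m along the optical axis (not along the pixel's ray), 0 where there is no reading), "fx", "fy", "cx", "cy" (pixels), "origin" and "rotation" of the camera in the world; the wrist camera has in their place "mount" (4x4, takes a point from camera to tool coordinates, whose origin is the TCP and whose axes are the flange's). Camera axes: x right, y down, z forward; pixel columns grow to the right and rows downward; lengths in m; the calibration is good to about 2 mm. The wrist camera is an equidistant fisheye: a pixel r from the principal point sees the ray r / f radians off the axis. A picture is of the moment at which its call begins: read the wrist's pose just before it.
- env.sign_off(): hands the job in; it is judged then, once.
The state is a dict: "time_s": time; "qpos": joint angles; "joint_velocities": joint speeds; "effort": joint torques, N m; "tool_pos": TCP position; "tool_rot": TCP orientation; "force": force on the tool from outside, world axes, zero at the start; "wrist_torque": the same for the moment, N m; "grip_width": finger opening in m; "grasp_force": force on a finger pad.
Only numpy, scipy, OpenCV 4.12 (cv2) and the standard library are available. Lean on these libraries where they do the work, as an engineer would, in place of code of your own. Each camera call takes 0.05 s, during which the arm holds its last target. There are 200 camera calls.

## Working session

There is one attempt and no reset: what is moved stays moved. The work goes in short steps, Python scripts to look and compute and a tool call to move; the robot and the scene stay as the last step left them, time stands still between calls to the robot, and variables do not carry over. Pictures are saved under pics/ and viewed, at most 14 in all, crops included, and the job is handed in when it is done.

Besides the shell and the picture viewer there is one more tool, called after "Emit:" as name(argument=value, ...) on one line, values as JSON. servo_tool: Moves the arm, as the interface text tells. Shifts and turns lie within -1 to 1; 1 stands for 300 mm of shift or pi rad of turn. Its arguments: {"type":"object","properties":{"series":{"type":"array"},"grip_force":{"type":"number"}},"required":["series"]}

```bash
ls; mkdir -p pics; python3 - <<'E'
from cell import get_obs, eyes, env
import cv2,numpy as np
o=get_obs();print({k:np.round(v,3).tolist() for k,v in o.items()})
for n in("scene","top"):
    c=eyes.read_camera(n);cv2.imwrite(f"pics/{n}0.png",c["frame"][:,:,::-1]);np.savez(f"{n}0.npz",**c)
    print(n,c["fx"],c["fy"],c["cx"],c["cy"],c["origin"],c["rotation"])
E
```

```text
pics
{'time_s': 0.0, 'qpos': [-73.047, 18.438, -4.013, 83.177, 1.296, 78.54, -3.26], 'joint_velocities': [0.046, 0.03, 0.026, -0.059, 0.07, 0.071, -0.021], 'effort': [0.0, -49.13, -0.404, -31.254, -0.064, 0.043, 0.0], 'tool_pos': [0.181, 0.624, 0.221], 'tool_rot': [-179.89, 0.007, 163.855], 'force': [0.821, -0.309, -0.26], 'wrist_torque': [0.037, 0.045, 0.008], 'grasp_force': 0.0, 'grip_width': 0.087}
scene 497.52648652994077 497.52648652994077 307.06519239714373 199.62049644622192 [-0.10980159 -1.18562604  1.07531182] [-125.18715416   -0.55567011  -28.96880663]
top 511.0986664238608 511.0986664238608 312.74031405217266 194.76425266230012 [ 0.45167951 -0.07543312  1.4737443 ] [-177.29944736    0.86254714  -88.79867088]
```

```bash
ls -la; ls pics
```

```text
total 3516
drwxr-xr-x  3 agent agent    4096 Dec  3 14:36 .
drwxr-xr-x 23 root  root     4096 Dec  3 14:34 ..
drwxr-xr-x  2 agent agent    4096 Dec  3 14:36 pics
-rw-r--r--  1 agent agent 1794022 Dec  3 14:36 scene0.npz
-rw-r--r--  1 agent agent 1794022 Dec  3 14:36 top0.npz
scene0.png
top0.png
```

View pics/top0.png

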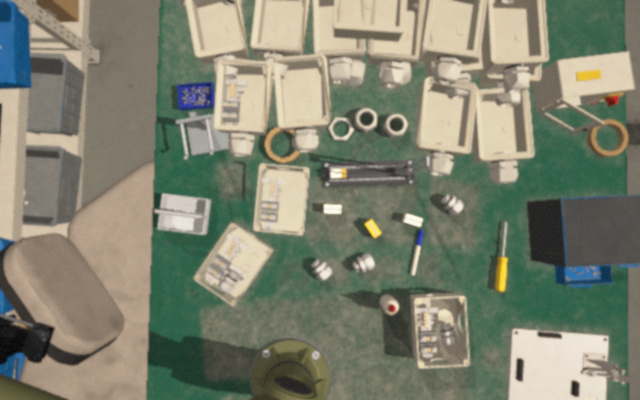

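View pics/scene0.png

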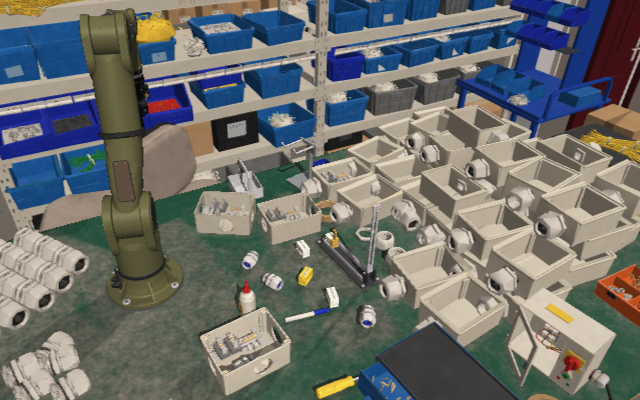

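The top view shows the magazine at (325–413, 163–185), the stand at (203,135), the basket at (183,213), white strips at (332,209) and (413,220), the yellow decoy at (373,228) and the marker at (416,250). Next I'll zoom in and check for a third strip.

```bash
cat > h.py <<'E'
import numpy as np,cv2
from scipy.spatial.transform import Rotation as R
def load(n):return dict(np.load(n))
def cloud(c):
    d=c["depth"];v,u=np.mgrid[:d.shape[0],:d.shape[1]]
    p=np.stack([(u-c["cx"])/c["fx"]*d,(v-c["cy"])/c["fy"]*d,d],-1)
    rot=np.array(c["rotation"]);M=rot if rot.shape==(3,3) else R.from_euler("xyz",rot,degrees=True).as_matrix()
    return p@M.T+c["origin"]
def rect(P):  # min area rect of xy points
    (c,s,a)=cv2.minAreaRect(P[:,:2].astype(np.float32)*1000);return np.round(c,1),np.round(s,1),round(a,1)
E
python3 - <<'E'
from h import *
c=load("top0.npz");P=cloud(c);f=c["frame"].astype(int)
cr=c["frame"][80:285,150:520,::-1];cv2.imwrite("pics/top_z.png",cv2.resize(cr,None,fx=2.15,fy=2.15,interpolation=cv2.INTER_CUBIC))
for n,(u,v) in dict(strip=(332,209),strip2=(413,220),yel=(373,228),mag=(370,174),bask=(183,215),stand=(203,135),bench=(350,280),base=(290,375)).items():print(n,np.round(P[v,u],3))
s=load("scene0.npz");Q=cloud(s)
for u,v in((302,248),(332,296),(304,276),(400,385),(250,300)):print(np.round(Q[v,u],3))
cv2.imwrite("pics/scene_z.png",cv2.resize(s["frame"][120:340,180:450,::-1],None,fx=2.7,fy=2.7,interpolation=cv2.INTER_CUBIC))
E
```

```text
strip [ 0.48  -0.107  0.034]
strip2 [ 0.454 -0.336  0.03 ]
yel [ 0.429 -0.223  0.037]
mag [ 0.583 -0.215  0.009]
bask [0.454 0.293 0.11 ]
stand [0.687 0.269 0.01 ]
bench [ 0.278 -0.164 -0.004]
base [ 0.062 -0.008  0.183]
[ 0.471 -0.123  0.032]
[ 0.447 -0.348  0.033]
[ 0.417 -0.237  0.03 ]
[ 0.382 -0.726  0.142]
[ 0.22  -0.293  0.079]
```

View pics/top_z.png

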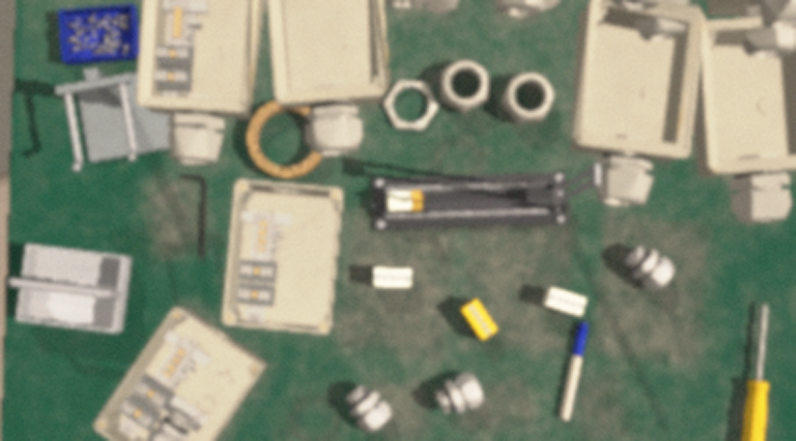

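View pics/scene_z.png

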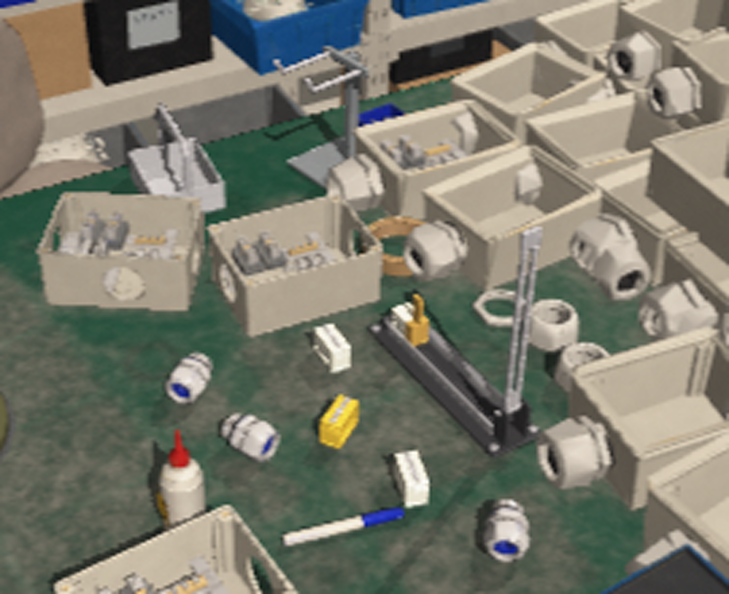

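```bash
cat > meas.py <<'E'
from h import *
def run(P,f):
    f=f.astype(int);X,Y,Z=P[...,0],P[...,1],P[...,2]
    reg=lambda x0,x1,y0,y1,z0,z1:(X>x0)&(X<x1)&(Y>y0)&(Y<y1)&(Z>z0)&(Z<z1)
    white=f.min(-1)>150
    for n,m in dict(stripA=reg(.44,.52,-.16,-.06,.022,.06)&white,stripB=reg(.41,.50,-.40,-.29,.022,.06)&white,
      mag=reg(.53,.65,-.37,-.06,.012,.06),magbase=reg(.5,.65,-.37,-.06,.003,.06),rail=reg(.5,.67,-.42,-.06,.15,.35),
      bask=reg(.38,.54,.2,.42,.033,.055),handle=reg(.38,.54,.2,.42,.1,.13),prong=reg(.5,.8,.15,.4,.15,.21)).items():
        p=P[m]; 
        if len(p)>4: print(n,len(p),*rect(p),"z",np.round(np.percentile(p[:,2],[5,50,95]),3),"mean",p.mean(0).round(4))
E
python3 - <<'E'
from meas import *
for n in("top0.npz","scene0.npz"):
    c=load(n);print(n);run(cloud(c),c["frame"])
E
```

```text
top0.npz
stripA 145 [ 482.1 -107.3] [46.5 23.7] 87.5 z [0.029 0.034 0.04 ] mean [ 0.482  -0.107   0.0339]
stripB 151 [ 455.3 -334.8] [49.9 24.4] 74.0 z [0.029 0.033 0.04 ] mean [ 0.455  -0.334   0.0337]
mag 606 [ 585.3 -209.4] [ 65.2 254.6] 2.9 z [0.013 0.023 0.051] mean [ 0.5862 -0.1911  0.0274]
magbase 2370 [ 574.7 -215.3] [148.8 310. ] 0.4 z [0.003 0.007 0.04 ] mean [ 0.5815 -0.2069  0.0116]
rail 106 [ 592.1 -319.1] [23.3  6.3] 3.2 z [0.161 0.257 0.291] mean [ 0.5918 -0.3181  0.2432]
bask 229 [453.5 286.1] [195.1 109.5] 78.8 z [0.035 0.041 0.047] mean [0.4568 0.3119 0.0409]
handle 176 [459.  313.3] [129.    9.9] 84.2 z [0.106 0.114 0.119] mean [0.4587 0.3097 0.1131]
prong 443 [661.7 248.7] [118.6  89.9] 11.0 z [0.172 0.18  0.189] mean [0.6755 0.2508 0.18  ]
scene0.npz
stripA 89 [ 480.2 -111.9] [53.7 25.2] 85.9 z [0.027 0.032 0.037] mean [ 0.4799 -0.1146  0.0321]
stripB 123 [ 453.2 -339.1] [50.4 24.4] 71.7 z [0.025 0.032 0.037] mean [ 0.4521 -0.3415  0.032 ]
mag 520 [ 588.8 -199. ] [291.9  82.1] 81.9 z [0.013 0.023 0.052] mean [ 0.586  -0.223   0.0278]
magbase 1206 [ 574.9 -211.9] [303.4 149.6] 89.9 z [0.003 0.009 0.047] mean [ 0.5804 -0.2278  0.0155]
rail 236 [ 591.9 -324.3] [13.4 27. ] 88.6 z [0.16  0.23  0.286] mean [ 0.5912 -0.3247  0.2277]
bask 170 [454.9 286.2] [187.9 106.6] 80.8 z [0.034 0.039 0.048] mean [0.4618 0.3073 0.0393]
handle 57 [457.9 307.2] [127.5  10.5] 83.6 z [0.104 0.111 0.117] mean [0.4577 0.303  0.1115]
prong 189 [663.8 245.6] [121.3  87.3] 8.6 z [0.168 0.177 0.188] mean [0.6724 0.2448 0.1772]
```

```bash
cat >> h.py <<'E'
import json,os
def Rt(yaw):return R.from_euler("xyz",[180,0,yaw],degrees=True)
def plan(start,*wps):
    """start,wps: (x,y,z,yaw) commanded; prints shift/turn rows in tool units"""
    r0=Rt(start[3])
    for w in wps:
        t=r0.inv().apply(np.array(w[:3])-start[:3])/.3
        v=(r0.inv()*Rt(w[3])).as_rotvec()/np.pi
        print("wp",w,"->",np.round(np.r_[t,v],4).tolist())
def wcloud(c,o):
    d=c["depth"];v,u=np.mgrid[:d.shape[0],:d.shape[1]]
    x=(u-c["cx"])/c["fx"];y=(v-c["cy"])/c["fy"];r=np.hypot(x,y);s=np.where(r>1e-6,np.tan(np.minimum(r,1.5))/np.maximum(r,1e-6),1)
    p=np.stack([x*s*d,y*s*d,d],-1);M=c["mount"]
    p=p@M[:3,:3].T+M[:3,3]
    return p@R.from_euler("xyz",o["tool_rot"],degrees=True).as_matrix().T+o["tool_pos"]
def wshot(name,save=False):
    from cell import get_obs,eyes
    o=get_obs();c=eyes.read_camera("wrist");np.savez(name+".npz",**c,tp=o["tool_pos"],tr=o["tool_rot"])
    if save:cv2.imwrite(f"pics/{name}.png",c["frame"][:,:,::-1])
    return c,wcloud(c,o),o
E
python3 - <<'E'
from h import *
plan((.181,.624,.223,163.86),(.33,.32,.28,125))
plan((.33,.32,.28,125),(.49,.05,.28,90))
E
```

```text
wp (0.33, 0.32, 0.28, 125) -> [-0.7588, -0.8353, -0.19, 0.0, -0.0, 0.2159]
wp (0.49, 0.05, 0.28, 90) -> [-1.0431, -0.0793, -0.0, 0.0, -0.0, 0.1944]
```

Emit:
servo_tool(series=[[[-0.759,-0.835,-0.19,0,0,0.216,1],[-0.759,-0.835,-0.19,0,0,0.216,1],[-0.759,-0.835,-0.19,0,0,0.216,1],[-0.759,-0.835,-0.19,0,0,0.216,1],[-0.759,-0.835,-0.19,0,0,0.216,1],[-0.759,-0.835,-0.19,0,0,0.216,1],[-0.759,-0.835,-0.19,0,0,0.216,1],[-0.759,-0.835,-0.19,0,0,0.216,1],[-0.759,-0.835,-0.19,0,0,0.216,1],[-0.759,-0.835,-0.19,0,0,0.216,1],[-0.759,-0.835,-0.19,0,0,0.216,1],[-0.759,-0.835,-0.19,0,0,0.216,1]]])

```text
time_s: 1.1
tool_pos: [0.3288, 0.3216, 0.2791]
tool_rot: [-180.0, -0.0, 125.1]
force: [-0.4, 0.4, -0.3]
grip_width: 0.0871
grasp_force: 0.0
```

Emit:
servo_tool(series=[[[-1,-0.08,0,0,0,0.194,1],[-1,-0.08,0,0,0,0.194,1],[-1,-0.08,0,0,0,0.194,1],[-1,-0.08,0,0,0,0.194,1],[-1,-0.08,0,0,0,0.194,1],[-1,-0.08,0,0,0,0.194,1],[-1,-0.08,0,0,0,0.194,1],[-1,-0.08,0,0,0,0.194,1],[-1,-0.08,0,0,0,0.194,1],[-1,-0.08,0,0,0,0.194,1],[-1,-0.08,0,0,0,0.194,1],[-1,-0.08,0,0,0,0.194,1]]])

```text
time_s: 2.1
tool_pos: [0.4815, 0.0634, 0.2792]
tool_rot: [-180.0, -0.0, 90.3]
force: [0.2, 0.0, -0.3]
grip_width: 0.0871
grasp_force: 0.0
```

```bash
python3 - <<'E'
from h import *
c,P,o=wshot("w1",True);print(o["tool_pos"],o["tool_rot"],o["force"],c["fx"],c["cx"],c["cy"]);print(np.round(c["mount"],3))
E
```

```text
[0.48150074 0.06337313 0.27921064] [-1.79958676e+02 -5.92636975e-04  9.03052431e+01] [ 0.16320038  0.03793854 -0.33389545] 309.70691628693146 317.44421504451157 197.12073282635384
[[-0.    -0.956 -0.292  0.081]
 [ 1.    -0.001  0.001  0.   ]
 [-0.001 -0.292  0.956 -0.162]
 [ 0.     0.     0.     1.   ]]
```

View pics/w1.png

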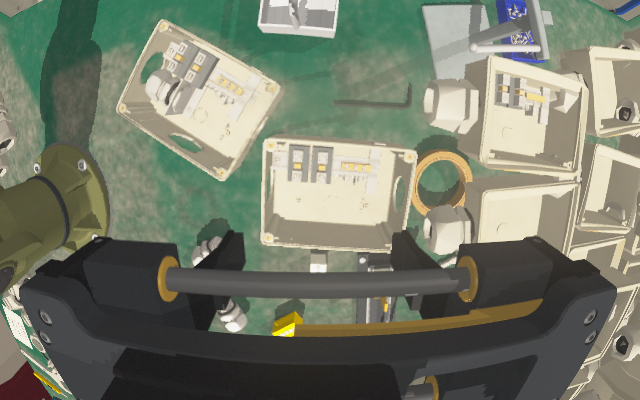

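This wrist view shows the box just ahead, the key at (375,100), the stand's prongs at top right (505,45) and the basket at (298,15). Next I'll move over toward the magazine.

Emit:
servo_tool(series=[[[-1,-0.1,0,0,0,0,0.5],[-1,-0.1,0,0,0,0,0.5],[-1,-0.1,0,0,0,0,0.5],[-1,-0.1,0,0,0,0,0.5],[-1,-0.1,0,0,0,0,0.5],[-1,-0.1,0,0,0,0,0.5],[-1,-0.1,0,0,0,0,0.5],[-1,-0.1,0,0,0,0,0.5],[-1,-0.1,0,0,0,0,0.5],[-1,-0.1,0,0,0,0,0.5]]])

```text
time_s: 2.98
tool_pos: [0.4527, -0.2382, 0.2795]
tool_rot: [180.0, -0.1, 90.1]
force: [1.0, 0.3, -0.4]
grip_width: 0.044
grasp_force: 0.0
```

```bash
python3 - <<'E'
from h import *
import meas
c,P,o=wshot("w2",True);print(o["tool_pos"],o["tool_rot"],o["grip_width"])
meas.run(P,c["frame"])
E
```

```text
[ 0.45269912 -0.2381891   0.27946477] [ 1.79998186e+02 -5.29246393e-02  9.00748299e+01] 0.04401022059649405
stripA 659 [ 482.8 -108.7] [48.3 23.6] 87.7 z [0.033 0.034 0.036] mean [ 0.4823 -0.1089  0.0343]
stripB 546 [ 455.4 -335.5] [49.6 24.8] 73.9 z [0.03  0.034 0.036] mean [ 0.4558 -0.3335  0.0337]
mag 2360 [ 587.7 -214.3] [ 42.4 243.3] 2.9 z [0.015 0.023 0.052] mean [ 0.5865 -0.1996  0.0287]
magbase 7703 [ 598.4 -209.1] [ 94.4 259.8] 2.6 z [0.005 0.007 0.041] mean [ 0.5836 -0.2068  0.0132]
rail 24 [ 532.9 -237.3] [ 1.7 71.1] 0.4 z [0.349 0.35  0.35 ] mean [ 0.5324 -0.2218  0.3497]
```

View pics/w2.png

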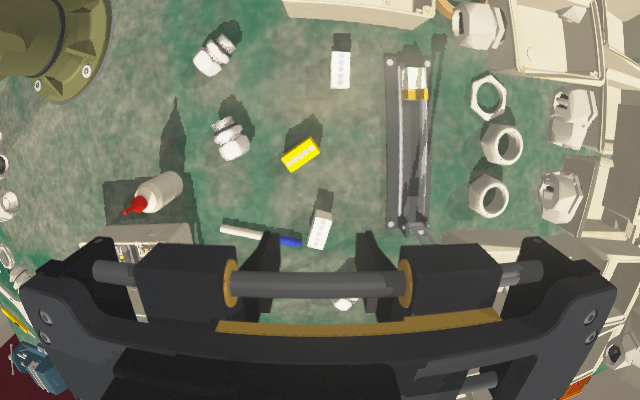

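The wrist view shows both strips at (340,63) and (320,228), the yellow decoy at (300,155), the magazine along x≈410 with the stub at (415,78), and the follower just behind it. Next I'll fit the magazine pose and the stub position.

```bash
python3 - <<'E'
from h import *
c=load("w2.npz");o=dict(tool_pos=c["tp"],tool_rot=c["tr"]);P=wcloud(c,o);f=c["frame"].astype(int)
Q=P.reshape(-1,3);F=f.reshape(-1,3)
m0=np.array([.5865,-.2105]);y=np.array([np.sin(np.radians(2.9)),-np.cos(np.radians(2.9))]);x=np.array([y[1],-y[0]])
# mag: x axis such that z up: x = y rotated -90
x=np.array([y[1],-y[0]])
L=np.c_[(Q[:,:2]-m0)@x,(Q[:,:2]-m0)@y,Q[:,2]]
near=(abs(L[:,0])<.06)&(abs(L[:,1])<.15)
base=near&(L[:,2]>.003)&(L[:,2]<.012)&(F.max(1)<120)&(F[:,1]<F[:,0]+25)
print("base",rect(Q[base]),np.percentile(L[base,0],[.5,99.5]),np.percentile(L[base,1],[.5,99.5]))
# wall tops: per y-slice outer/inner x
w=near&(L[:,2]>.018)&(L[:,2]<.027)&(abs(L[:,0])<.03)
for a in np.arange(-.12,.1,.02):
    s=w&(L[:,1]>a)&(L[:,1]<a+.02)
    if s.sum()>5: 
        q=np.sort(L[s,0]);print(round(a,2),s.sum(),q[[0,-1]].round(4),"neg",q[q<0].mean().round(4) if (q<0).any() else 0,"pos",q[q>0].mean().round(4) if (q>0).any() else 0)
stop=w&(abs(L[:,0])<.01);print("stop y",np.sort(L[stop,1]).round(4)[[0,len(L[stop])//8,-1]] if stop.any() else 0)
wh=near&(F.min(1)>150)&(L[:,2]>.03)&(L[:,2]<.05)&(abs(L[:,0])<.02)
print("stub",rect(Q[wh]),L[wh].mean(0),np.percentile(L[wh],[1,99],axis=0).round(4))
br=near&(L[:,2]>.06)&(L[:,2]<.085);print("fin",br.sum(),L[br].mean(0), L[br].min(0),L[br].max(0))
E
```

```text
base (array([ 587.3, -210.4]), array([ 71. , 258.2]), 2.7) [-0.03541381  0.03450814] [-0.09704744  0.12712393]
-0.12 158 [-0.0215  0.0193] neg -0.0114 pos 0.0121
-0.1 56 [-0.0219  0.0198] neg -0.0203 pos 0.0165
-0.08 75 [-0.021   0.0201] neg -0.0182 pos 0.016
-0.06 101 [-0.0222  0.0195] neg -0.0185 pos 0.0176
-0.04 93 [-0.0214  0.0199] neg -0.0183 pos 0.0175
-0.02 104 [-0.0222  0.0201] neg -0.0188 pos 0.0172
0.0 81 [-0.0211  0.0188] neg -0.0183 pos 0.0175
0.02 97 [-0.0221  0.0196] neg -0.0187 pos 0.0176
0.04 86 [-0.0211  0.0196] neg -0.0187 pos 0.0174
0.06 83 [-0.0219  0.0193] neg -0.019 pos 0.0174
0.08 94 [-0.0217  0.0195] neg -0.0184 pos 0.017
stop y [-0.1175 -0.1171 -0.0666]
stub (array([ 583.7, -211.6]), array([ 38.1, 221.1]), 4.7) [ 6.97741772e-05 -9.23544123e-02  4.00639229e-02] [[-0.0125 -0.1094  0.0347]
 [ 0.0125  0.1092  0.0471]]
fin 219 [0.00027135 0.03372455 0.07173893] [-0.01056076 -0.08026435  0.06005101] [0.00984404 0.11340178 0.08481456]
```

```bash
python3 - <<'E'
from h import *
P=cloud(load("top0.npz")).reshape(-1,3)
for n,b in dict(stub=(.47,.69,-.17,-.03),strip2=(.47,.69,-.26,-.1),A=(.37,.60,-.16,-.05),B=(.35,.56,-.4,-.27),bask=(.34,.58,.2,.4),gapbs=(.5,.85,.1,.4),path=(.38,.62,-.05,.25)).items():
    m=(P[:,0]>b[0])&(P[:,0]<b[1])&(P[:,1]>b[2])&(P[:,1]<b[3])
    q=P[m];i=q[:,2].argsort()[-1];print(n,q[i].round(3),np.percentile(q[:,2],[90,99]).round(3))
m0=np.array([.587,-.2105]);y=np.array([.0497,-.9988])
mag=lambda s:(m0+y*s).round(4)
print(mag(-.095),mag(-.084),mag(-.125),mag(-.036),mag(-.09))
s=(*mag(-.095),)
plan((.4527,-.2382,.2800,90.1),(*s,.08,92.85),(*s,.0255,92.85))
E
```

```text
stub [ 0.567 -0.037  0.092] [0.039 0.082]
strip2 [ 0.581 -0.134  0.083] [0.018 0.043]
A [ 0.452 -0.075  1.474] [1.474 1.474]
B [ 0.462 -0.311  0.042] [0.007 0.036]
bask [0.452 0.266 0.121] [0.028 0.115]
gapbs [0.597 0.271 0.2  ] [0.073 0.182]
path [0.617 0.204 0.197] [0.056 0.085]
[ 0.5823 -0.1156] [ 0.5828 -0.1266] [ 0.5808 -0.0856] [ 0.5852 -0.1745] [ 0.5825 -0.1206]
wp (np.float64(0.5823), np.float64(-0.1156), 0.08, 92.85) -> [0.4079, 0.4327, 0.6667, 0.0, 0.0, -0.0153]
wp (np.float64(0.5823), np.float64(-0.1156), 0.0255, 92.85) -> [0.4079, 0.4327, 0.8483, 0.0, 0.0, -0.0153]
```

Emit:
servo_tool(series=[[[0.408,0.433,0.5,0,0,-0.0153,0.5],[0.408,0.433,0.5,0,0,-0.0153,0.5],[0.408,0.433,0.5,0,0,-0.0153,0.5],[0.408,0.433,0.5,0,0,-0.0153,0.5],[0.408,0.433,0.5,0,0,-0.0153,0.5],[0.408,0.433,0.5,0,0,-0.0153,0.5],[0.408,0.433,0.5,0,0,-0.0153,0.5],[0.408,0.433,0.6,0,0,-0.0153,0.5],[0.408,0.433,0.7,0,0,-0.0153,0.5]]])

```text
time_s: 3.78
tool_pos: [0.584, -0.1141, 0.07]
tool_rot: [179.8, -0.0, 93.1]
force: [-0.0, 0.2, -0.2]
grip_width: 0.0433
grasp_force: 0.0
```

```bash
python3 - <<'E'
from h import *
c,P,o=wshot("w3",True);print(o["tool_pos"],o["tool_rot"],o["force"])
E
```

```text
[ 0.58399552 -0.11411505  0.07002635] [ 1.79813065e+02 -3.98067393e-02  9.30703007e+01] [-0.01290358  0.19585542 -0.20210596]
```

View pics/w3.png

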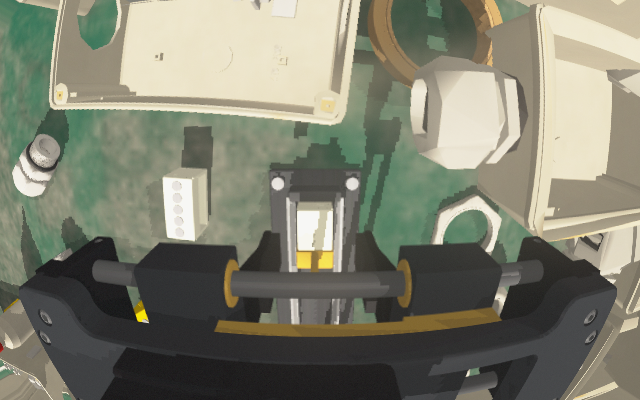

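The stub at (315,228) is between the fingers, and the pads straddle the channel. Next: descend, grip and lift.

Emit:
servo_tool(series=[[[-0.005,-0.006,0.08,0,0,0,0.5],[-0.005,-0.006,0.12,0,0,0,0.5],[-0.005,-0.006,0.148,0,0,0,0.5],[-0.005,-0.006,0.148,0,0,0,0.5],[-0.005,-0.006,0.148,0,0,0,0.1],[-0.005,-0.006,0.148,0,0,0,0.1],[-0.005,-0.006,0.148,0,0,0,0.1],[-0.005,-0.006,0.148,0,0,0,0.1],[-0.005,-0.006,0.148,0,0,0,0.1]]], grip_force=25)

```text
time_s: 4.58
tool_pos: [0.5818, -0.1183, 0.0264]
tool_rot: [179.8, 0.0, 92.8]
force: [1.7, -0.4, 2.8]
grip_width: 0.0238
grasp_force: 25.0
```

```bash
python3 - <<'E'
from h import *
plan((.5818,-.1183,.0264,92.8),(.5818,-.1183,.11,92.8),(.51,.10,.22,133))
plan((.51,.10,.22,133),(.431,.314,.22,174.2),(.431,.314,.14,174.2))
E
```

```text
wp (0.5818, -0.1183, 0.11, 92.8) -> [0.0, 0.0, -0.2787, 0.0, 0.0, 0.0]
wp (0.51, 0.1, 0.22, 133) -> [0.7385, -0.2035, -0.6453, 0.0, 0.0, -0.2233]
wp (0.431, 0.314, 0.22, 174.2) -> [0.7013, 0.2939, 0.0, 0.0, 0.0, -0.2289]
wp (0.431, 0.314, 0.14, 174.2) -> [0.7013, 0.2939, 0.2667, 0.0, 0.0, -0.2289]
```

Emit:
servo_tool(series=[[[0,0,-0.1,0,0,0,0.1],[0,0,-0.23,0,0,0,0.1],[0,0,-0.35,0,0,0,0.1],[0.739,-0.2035,-0.645,0,0,-0.2233,0.1],[0.739,-0.2035,-0.645,0,0,-0.2233,0.1],[0.739,-0.2035,-0.645,0,0,-0.2233,0.1],[0.739,-0.2035,-0.645,0,0,-0.2233,0.1],[0.739,-0.2035,-0.645,0,0,-0.2233,0.1],[0.739,-0.2035,-0.645,0,0,-0.2233,0.1],[0.739,-0.2035,-0.645,0,0,-0.2233,0.1],[0.739,-0.2035,-0.645,0,0,-0.2233,0.1],[0.739,-0.2035,-0.645,0,0,-0.2233,0.1]]])

```text
time_s: 5.58
tool_pos: [0.5086, 0.0995, 0.2187]
tool_rot: [-180.0, 0.0, 133.0]
force: [0.8, 0.4, -0.3]
grip_width: 0.0239
grasp_force: 24.9
```

Emit:
servo_tool(series=[[[0.701,0.294,0,0,0,-0.229,0.1],[0.701,0.294,0,0,0,-0.229,0.1],[0.701,0.294,0,0,0,-0.229,0.1],[0.701,0.294,0,0,0,-0.229,0.1],[0.701,0.294,0,0,0,-0.229,0.1],[0.701,0.294,0,0,0,-0.229,0.1],[0.701,0.294,0,0,0,-0.229,0.1],[0.701,0.294,0,0,0,-0.229,0.1],[0.701,0.294,0,0,0,-0.229,0.1],[0.701,0.294,0,0,0,-0.229,0.1],[0.701,0.294,0,0,0,-0.229,0.1],[0.701,0.294,0,0,0,-0.229,0.1]]])

```text
time_s: 6.58
tool_pos: [0.4305, 0.3128, 0.2187]
tool_rot: [180.0, 0.0, 174.1]
force: [0.0, -0.1, 0.1]
grip_width: 0.0237
grasp_force: 24.9
```

```bash
python3 - <<'E'
from h import *
import meas
c,P,o=wshot("w4",True);print(o["tool_pos"],o["tool_rot"],o["force"],o["grip_width"],o["time_s"])
meas.run(P,c["frame"])
E
```

```text
[0.43051711 0.3128344  0.21874856] [1.79993261e+02 8.82730417e-03 1.74051452e+02] [ 0.04004399 -0.12260379  0.11170948] 0.023662855364794375 6.5833
stripA 198 [ 482.  -110.2] [43.  23.9] 87.7 z [0.033 0.034 0.036] mean [ 0.4814 -0.1103  0.0342]
stripB 84 [ 459.8 -321.2] [21.8 23.9] 70.8 z [0.024 0.033 0.035] mean [ 0.4612 -0.3165  0.031 ]
mag 79 [ 578.7 -321.6] [26.6 27.9] 60.8 z [0.015 0.041 0.058] mean [ 0.578  -0.3198  0.0393]
magbase 181 [ 562.4 -312.5] [42.6 56.5] 45.9 z [0.005 0.008 0.055] mean [ 0.5711 -0.3157  0.0207]
bask 1131 [453.3 285.3] [193.5 111. ] 78.4 z [0.034 0.042 0.046] mean [0.4395 0.3119 0.0407]
handle 857 [458.9 312.2] [130.3  10.3] 84.5 z [0.104 0.114 0.116] mean [0.4581 0.313  0.1127]
```

View pics/w4.png

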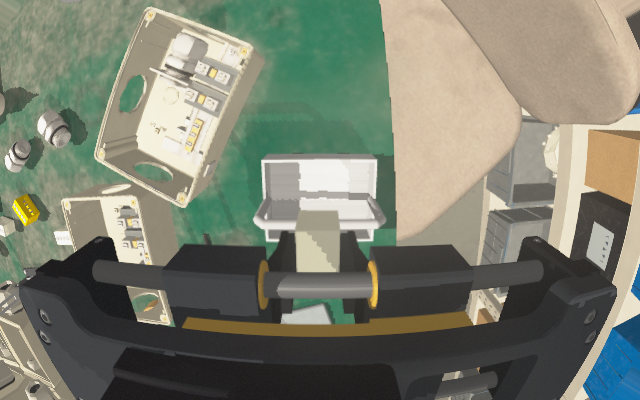

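Emit:
servo_tool(series=[[[-0.004,-0.005,0.2,0,0,0,0.1],[-0.004,-0.005,0.33,0,0,0,0.1],[-0.004,-0.005,0.45,0,0,0,0.1],[-0.004,-0.005,0.546,0,0,0,0.1],[-0.004,-0.005,0.546,0,0,0,0.1],[-0.004,-0.005,0.546,0,0,0,0.1],[-0.004,-0.005,0.546,0,0,0,0.42],[-0.004,-0.005,0.546,0,0,0,0.42],[-0.004,-0.005,0.546,0,0,0,0.42],[-0.004,-0.005,0.4,0,0,0,0.42],[-0.004,-0.005,0.25,0,0,0,0.5],[-0.004,-0.005,0.1,0,0,0,0.6]]])

```text
time_s: 7.63
tool_pos: [0.4309, 0.3124, 0.183]
tool_rot: [179.9, 0.1, 174.2]
force: [0.1, 1.0, 0.3]
grip_width: 0.0433
grasp_force: 0.0
```

```bash
python3 - <<'E'
from h import *
c,P,o=wshot("w5",True);print(o["tool_pos"],o["tool_rot"],o["force"],o["grip_width"],o["time_s"])
f=c["frame"].astype(int)
X,Y,Z=P[...,0],P[...,1],P[...,2]
m=(X>.38)&(X<.53)&(Y>.2)&(Y<.42)&(Z>.1)&(Z<.12);p=P[m];d=np.linalg.svd(p[:,:2]-p[:,:2].mean(0))[2][0];print("bar",p.mean(0),rect(p),np.degrees(np.arctan2(d[1],d[0])))
plan((*o["tool_pos"],174.1),(.459,.3125,.19,84.4))
t=load("top0.npz");Q=cloud(t).reshape(-1,3)
m=(Q[:,0]>.56)&(Q[:,0]<.8)&(Q[:,1]>.15)&(Q[:,1]<.36)&(Q[:,2]>.165)&(Q[:,2]<.21);q=Q[m]
im=np.zeros((250,220),np.uint8)
for a in q: im[249-int((a[0]-.55)*1000),219-int((a[1]-.15)*1000)]=255
cv2.imwrite("pics/prong.png",cv2.resize(im,None,fx=2,fy=2))
E
```

```text
[0.43089423 0.31243827 0.18296138] [1.79927014e+02 5.65704998e-02 1.74206148e+02] [0.06774443 0.98985573 0.28462868] 0.043311730218930554 7.6333
bar [0.45510778 0.31336902 0.1125724 ] (array([456.8, 312. ]), array([129.6,  11.2]), 84.6) -95.35213654879651
wp (0.459, 0.3125, 0.19, 84.4) -> [-0.0932, 0.0098, -0.0235, 0.0, -0.0, 0.4983]
```

View pics/w5.png

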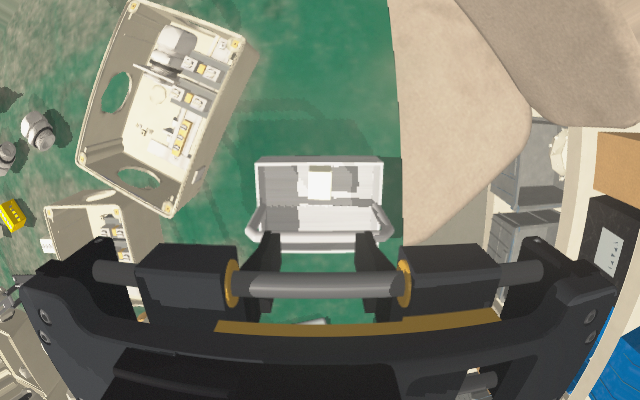

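View pics/prong.png

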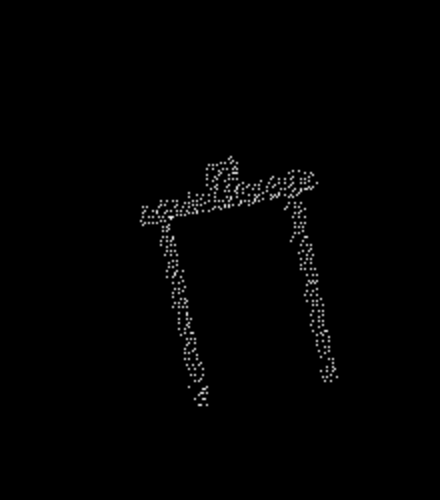

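The stub stands in the basket at (318,183). The prong map gives tips at about (.5975,.269) and (.610,.204), 66 mm apart as they should be, with stand yaw ≈ 10.8°.

```bash
python3 - <<'E'
from h import *
Q=cloud(load("top0.npz")).reshape(-1,3)
c=np.array([.6415,.2438]);a=np.radians(11);ex=np.array([np.cos(a),np.sin(a)]);ey=np.array([-ex[1],ex[0]])
L=np.c_[(Q[:,:2]-c)@ex,(Q[:,:2]-c)@ey,Q[:,2]]
m=(abs(L[:,0])<.055)&(abs(L[:,1])<.08)&(Q[:,2]>.02)&(Q[:,2]<.16);print(m.sum(),L[m][L[m][:,2].argsort()[-8:]].round(3))
# approach corridor
for s in np.arange(-.2,0,.04):
    k=(abs(L[:,0]-s)<.06)&(abs(L[:,1])<.075)&(Q[:,2]<.16);print(round(s,2),L[k][:,2].max().round(3))
plan((.4309,.3124,.183,174.2),(.458,.3125,.19,84.5))
plan((.458,.3125,.19,84.5),(.458,.3125,.092,84.5))
pre=c-ex*.14;print(pre)
plan((.458,.3125,.092,84.5),(.458,.3125,.207,84.5),(*pre,.207,101))
plan((*pre,.207,101),(*c,.207,101),(*c,.166,101),(*c,.160,101))
E
```

```text
282 [[ 0.044 -0.065  0.088]
 [ 0.044 -0.054  0.088]
 [ 0.051 -0.03   0.088]
 [ 0.052 -0.036  0.088]
 [ 0.041 -0.068  0.088]
 [ 0.055 -0.037  0.089]
 [ 0.042 -0.062  0.09 ]
 [ 0.049 -0.036  0.09 ]]
-0.2 0.121
-0.16 0.121
-0.12 0.119
-0.08 0.072
-0.04 0.076
wp (0.458, 0.3125, 0.19, 84.5) -> [-0.0898, 0.0095, -0.0233, 0.0, -0.0, 0.4983]
wp (0.458, 0.3125, 0.092, 84.5) -> [0.0, -0.0, 0.3267, 0.0, 0.0, 0.0]
[0.50407219 0.21708674]
wp (0.458, 0.3125, 0.207, 84.5) -> [0.0, 0.0, -0.3833, 0.0, 0.0, 0.0]
wp (np.float64(0.504072194317327), np.float64(0.21708674064728373), 0.207, 101) -> [-0.3019, 0.1834, -0.3833, 0.0, 0.0, -0.0917]
wp (np.float64(0.6415), np.float64(0.2438), 0.207, 101) -> [-0.0, 0.4667, 0.0, 0.0, 0.0, 0.0]
wp (np.float64(0.6415), np.float64(0.2438), 0.166, 101) -> [-0.0, 0.4667, 0.1367, 0.0, 0.0, 0.0]
wp (np.float64(0.6415), np.float64(0.2438), 0.16, 101) -> [-0.0, 0.4667, 0.1567, 0.0, 0.0, 0.0]
```

Emit:
servo_tool(series=[[[-0.09,0.01,-0.023,0,0,0.498,0.6],[-0.09,0.01,-0.023,0,0,0.498,0.6],[-0.09,0.01,-0.023,0,0,0.498,0.6],[-0.09,0.01,-0.023,0,0,0.498,0.6],[-0.09,0.01,-0.023,0,0,0.498,0.6],[-0.09,0.01,-0.023,0,0,0.498,0.6],[-0.09,0.01,-0.023,0,0,0.498,0.6],[-0.09,0.01,-0.023,0,0,0.498,0.6],[-0.09,0.01,-0.023,0,0,0.498,0.6],[-0.09,0.01,-0.023,0,0,0.498,0.6],[-0.09,0.01,-0.023,0,0,0.498,0.6],[-0.09,0.01,-0.023,0,0,0.498,0.6]]])

```text
time_s: 8.68
tool_pos: [0.4585, 0.3133, 0.1885]
tool_rot: [179.9, -0.1, 87.9]
force: [-0.4, -0.5, -0.5]
grip_width: 0.0526
grasp_force: 0.0
```

Emit:
servo_tool(series=[[[0,0,0,0,0,0.003,0.6],[0,0,0,0,0,0.003,0.6],[0,0,0,0,0,0.003,0.6]]])

```text
time_s: 8.93
tool_pos: [0.4581, 0.3131, 0.1876]
tool_rot: [180.0, -0.1, 87.9]
force: [0.4, -0.5, -0.1]
grip_width: 0.0521
grasp_force: 0.0
```

```bash
python3 - <<'E'
from h import *
Q=cloud(load("top0.npz")).reshape(-1,3)
c=np.array([.6415,.2438]);a=np.radians(11);ex=np.array([np.cos(a),np.sin(a)]);ey=np.array([-ex[1],ex[0]])
L=np.c_[(Q[:,:2]-c)@ex,(Q[:,:2]-c)@ey,Q[:,2]]
for y0 in np.arange(-.12,.02,.01):
    k=(L[:,1]>y0)&(L[:,1]<y0+.01)&(L[:,2]>.055)&(L[:,2]<.12)&(abs(L[:,0])<.12)
    if k.any():
        q=L[k];i=q[:,0].argsort()[:3];print(round(y0,2),q[i][:,[0,2]].round(3).tolist())
k=(L[:,2]>.165)&(L[:,2]<.22)&(L[:,0]>-.1)&(L[:,0]<-.02)&(abs(L[:,1])<.05);p=L[k]
for s in(-1,1):
    q=p[p[:,1]*s>0];print("prong",s,q[:,1].mean().round(4),"tip",np.sort(q[:,0])[:4].round(4),"zmax",q[:,2].max().round(3), np.median(q[q[:,0]>-.03][:,2]).round(4))
k=(L[:,2]>.165)&(L[:,2]<.22)&(L[:,0]>.03)&(L[:,0]<.1)&(abs(L[:,1])<.02);print("post/cross",np.percentile(L[k][:,0],[0,50,100]).round(3))
E
```

```text
-0.12 [[-0.024, 0.062], [-0.021, 0.057], [-0.016, 0.064]]
-0.11 [[-0.033, 0.057], [-0.032, 0.064], [-0.031, 0.064]]
-0.1 [[-0.033, 0.057], [-0.033, 0.059], [-0.032, 0.058]]
-0.09 [[-0.031, 0.057], [-0.029, 0.068], [-0.028, 0.059]]
-0.08 [[-0.027, 0.062], [-0.027, 0.063], [-0.026, 0.061]]
-0.07 [[-0.025, 0.059], [-0.025, 0.061], [-0.023, 0.069]]
-0.06 [[-0.01, 0.061], [-0.006, 0.057], [0.041, 0.084]]
-0.05 [[0.043, 0.083], [0.043, 0.082], [0.044, 0.084]]
-0.04 [[0.045, 0.078], [0.046, 0.076], [0.047, 0.083]]
-0.01 [[0.064, 0.061], [0.064, 0.057], [0.064, 0.101]]
-0.0 [[0.064, 0.11], [0.064, 0.081], [0.064, 0.065]]
prong -1 -0.0324 tip [-0.0385 -0.0383 -0.0372 -0.0365] zmax 0.197 0.1798
prong 1 0.0324 tip [-0.0385 -0.0383 -0.038  -0.0358] zmax 0.2 0.1815
post/cross [0.056 0.064 0.08 ]
```

Emit:
servo_tool(series=[[[-0.002,0,0.1,0,0,0.019,0.6],[-0.002,0,0.2,0,0,0.019,0.6],[-0.002,0,0.28,0,0,0.019,0.6],[-0.002,0,0.319,0,0,0.019,0.6],[-0.002,0,0.319,0,0,0.019,0.6],[-0.002,0,0.319,0,0,0.019,0.6],[-0.002,0,0.319,0,0,0.019,0.02],[-0.002,0,0.319,0,0,0.019,0.02],[-0.002,0,0.319,0,0,0.019,0.02],[-0.002,0,0.319,0,0,0.019,0.02],[-0.002,0,0.319,0,0,0.019,0.02],[-0.002,0,0.319,0,0,0.019,0.02]]], grip_force=40)

```text
time_s: 9.93
tool_pos: [0.458, 0.3124, 0.0914]
tool_rot: [180.0, -0.0, 84.3]
force: [0.1, -0.1, -0.8]
grip_width: 0.0199
grasp_force: 0.0
```

```bash
python3 - <<'E'
from h import *
from cell import get_obs
o=get_obs();print(o["tool_pos"],o["tool_rot"],o["grip_width"],o["grasp_force"])
s=(*o["tool_pos"],o["tool_rot"][2]);c=np.array([.6233,.2535]);ex=np.array([.982,.191]);pre=c-ex*.12
plan(s,(s[0],s[1],.15,s[3]),(*pre,.207,101))
plan((*pre,.207,101),(*c,.207,101),(*c,.166,101),(*c,.160,101))
E
```

```text
[0.45801323 0.31238259 0.0914354 ] [ 1.79980056e+02 -3.34798016e-02  8.43295451e+01] 0.01991537254246756 0.0
wp (np.float64(0.45801322743778217), np.float64(0.3123825882857325), 0.15, np.float64(84.32954509693097)) -> [-0.0, 0.0, -0.1952, 0.0, 0.0, 0.0]
wp (np.float64(0.50546), np.float64(0.23058), 0.207, 101) -> [-0.2557, 0.1843, -0.3852, 0.0, 0.0, -0.0926]
wp (np.float64(0.6233), np.float64(0.2535), 0.207, 101) -> [0.0, 0.4002, 0.0, 0.0, 0.0, 0.0]
wp (np.float64(0.6233), np.float64(0.2535), 0.166, 101) -> [0.0, 0.4002, 0.1367, 0.0, 0.0, 0.0]
wp (np.float64(0.6233), np.float64(0.2535), 0.16, 101) -> [0.0, 0.4002, 0.1567, 0.0, 0.0, 0.0]
```

Emit:
servo_tool(series=[[[0,0,0,0,0,0,0.02],[0,0,0,0,0,0,0.02],[0,0,0,0,0,0,0.02],[0,0,0,0,0,0,0.02],[0,0,-0.05,0,0,0,0.02],[0,0,-0.1,0,0,0,0.02],[0,0,-0.2,0,0,0,0.02],[0,0,-0.3,0,0,0,0.02],[0,0,-0.385,0,0,0,0.02],[0,0,-0.385,0,0,0,0.02]]])

```text
time_s: 10.77
tool_pos: [0.4607, 0.3137, 0.2118]
tool_rot: [179.7, -0.4, 84.3]
force: [1.8, 1.5, -2.1]
grip_width: 0.0088
grasp_force: 40.0
```

Emit:
servo_tool(series=[[[-0.05,0.04,0,0,0,-0.02,0.02],[-0.11,0.08,0,0,0,-0.04,0.02],[-0.17,0.12,0,0,0,-0.06,0.02],[-0.22,0.16,0,0,0,-0.08,0.02],[-0.256,0.184,0,0,0,-0.0926,0.02],[-0.256,0.184,0,0,0,-0.0926,0.02],[-0.256,0.184,0,0,0,-0.0926,0.02],[-0.256,0.184,0,0,0,-0.0926,0.02]]])

```text
time_s: 11.43
tool_pos: [0.5042, 0.2315, 0.2056]
tool_rot: [-179.9, -0.0, 101.0]
force: [-0.9, 0.4, -3.2]
grip_width: 0.0085
grasp_force: 40.1
```

```bash
python3 - <<'E'
from h import *
from cell import get_obs,eyes
o=get_obs();print(o["tool_pos"],o["tool_rot"],o["grip_width"],o["grasp_force"],o["force"])
s=(*o["tool_pos"],o["tool_rot"][2]);c=np.array([.6233,.2535])
plan(s,(*c,.207,101),(*c,.160,101))
c=eyes.read_camera("top");P=cloud(c);X,Y,Z=P[...,0],P[...,1],P[...,2]
s=eyes.read_camera("scene");cv2.imwrite("pics/s2.png",cv2.resize(s["frame"][100:280,140:380,::-1],None,fx=2.5,fy=2.5))
E
```

```text
[0.50420895 0.23150747 0.20564436] [-1.79917093e+02 -2.18211739e-02  1.00996900e+02] 0.008506826517133062 40.06659021601081 [-0.93873168  0.42053904 -3.19879472]
wp (np.float64(0.6233), np.float64(0.2535), 0.207, 101) -> [-0.0038, 0.4037, -0.0045, 0.0, 0.0, -0.0]
wp (np.float64(0.6233), np.float64(0.2535), 0.16, 101) -> [-0.0038, 0.4037, 0.1521, 0.0, 0.0, -0.0]
```

View pics/s2.png

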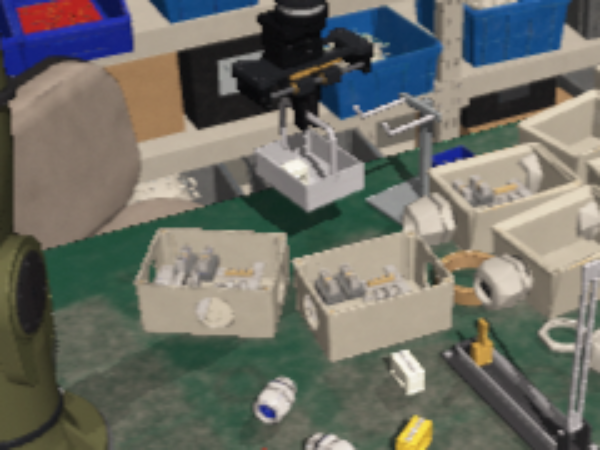

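The basket hangs level from the gripper with the stub still inside it, just in front of the prongs.

Emit:
servo_tool(series=[[[-0.002,0.07,-0.005,0,0,0,0.02],[-0.004,0.15,-0.005,0,0,0,0.02],[-0.004,0.23,-0.005,0,0,0,0.02],[-0.004,0.31,-0.005,0,0,0,0.02],[-0.004,0.37,-0.005,0,0,0,0.02],[-0.004,0.404,-0.005,0,0,0,0.02],[-0.004,0.404,-0.005,0,0,0,0.02],[-0.004,0.404,-0.005,0,0,0,0.02],[-0.004,0.404,0.04,0,0,0,0.02],[-0.004,0.404,0.085,0,0,0,0.02],[-0.004,0.404,0.115,0,0,0,0.02],[-0.004,0.404,0.115,0,0,0,0.02]]])

```text
time_s: 12.53
tool_pos: [0.6217, 0.252, 0.1683]
tool_rot: [-179.7, 0.0, 101.0]
force: [-0.4, -1.0, -3.9]
grip_width: 0.0085
grasp_force: 40.1
```

```bash
python3 - <<'E'
from h import *
c,P,o=wshot("w6");print(o["tool_pos"],o["tool_rot"],o["grip_width"],o["force"])
E
```

```text
[0.62171156 0.25197057 0.16827202] [-1.79658788e+02  4.82724885e-02  1.01011878e+02] 0.00845561529506675 [-0.35829362 -1.00060124 -3.93108101]
```

Not in contact yet, so I'll lower it slowly by about 4 mm.

Emit:
servo_tool(series=[[[0,0,0.005,0,0,0,0.02],[0,0,0.01,0,0,0,0.02],[0,0,0.013,0,0,0,0.02],[0,0,0.013,0,0,0,0.02]]])

```text
time_s: 12.92
tool_pos: [0.6246, 0.2523, 0.1685]
tool_rot: [180.0, -0.0, 101.0]
force: [-0.5, -0.3, -2.1]
grip_width: 0.0086
grasp_force: 40.1
```

Emit:
servo_tool(series=[[[0,0,0.005,0,0,0,0.02],[0,0,0.01,0,0,0,0.02],[0,0,0.01,0,0,0,0.02],[0,0,0.01,0,0,0,0.02]]])

```text
time_s: 13.25
tool_pos: [0.6244, 0.2522, 0.1651]
tool_rot: [-180.0, 0.0, 101.0]
force: [0.4, 0.6, -3.1]
grip_width: 0.0087
grasp_force: 40.1
```

Emit:
servo_tool(series=[[[0,0,0.004,0,0,0,0.02],[0,0,0.008,0,0,0,0.02],[0,0,0.008,0,0,0,0.02],[0,0,0.008,0,0,0,0.02]]])

```text
time_s: 13.58
tool_pos: [0.6247, 0.2523, 0.1643]
tool_rot: [179.9, -0.0, 101.0]
force: [-3.7, -0.0, 7.1]
grip_width: 0.0088
grasp_force: 40.2
```

Emit:
servo_tool(series=[[[0,0,0,0,0,0,0.25],[0,0,0,0,0,0,0.45],[0,0,0,0,0,0,0.45],[0,0,0,0,0,0,0.45],[0,0,-0.05,0,0,0,0.45],[0,0,-0.15,0,0,0,0.45],[0,0,-0.25,0,0,0,0.45],[0,0,-0.35,0,0,0,0.45],[0,0,-0.35,0,0,0,0.45]]])

```text
time_s: 14.33
tool_pos: [0.6274, 0.2528, 0.2748]
tool_rot: [179.4, -0.1, 101.0]
force: [0.2, 0.1, 0.6]
grip_width: 0.0389
grasp_force: 0.0
```

```bash
python3 - <<'E'
from h import *
from cell import get_obs,eyes
import meas
o=get_obs();print(o["tool_pos"],o["tool_rot"],o["grip_width"],o["force"])
s=eyes.read_camera("scene");P=cloud(s)
m=(P[...,0]>.58)&(P[...,0]<.68)&(P[...,1]>.17)&(P[...,1]<.33)&(P[...,2]>.18)&(P[...,2]<.2);print(m.sum(),rect(P[m]),P[m].mean(0))
cv2.imwrite("pics/s3.png",cv2.resize(s["frame"][100:280,140:380,::-1],None,fx=2.5,fy=2.5))
plan((.6247,.2523,.269,101),(.56,0,.25,95))
plan((.56,0,.25,95),(.4825,-.1085,.10,87.7),(.4825,-.1085,.0205,87.7))
E
```

```text
[0.62739104 0.25279766 0.27480321] [ 1.79399426e+02 -1.42125188e-01  1.00985936e+02] 0.03894004799945039 [0.24244298 0.05741967 0.56650359]
77 (array([615.3, 245. ]), array([ 31.7, 121.7]), 10.4) [0.62047004 0.23900688 0.18644363]
wp (0.56, 0, 0.25, 95) -> [-0.7844, -0.3722, 0.0633, 0.0, -0.0, 0.0333]
wp (0.4825, -0.1085, 0.1, 87.7) -> [-0.3378, -0.2889, 0.5, -0.0, -0.0, 0.0406]
wp (0.4825, -0.1085, 0.0205, 87.7) -> [-0.3378, -0.2889, 0.765, -0.0, -0.0, 0.0406]
```

View pics/s3.png

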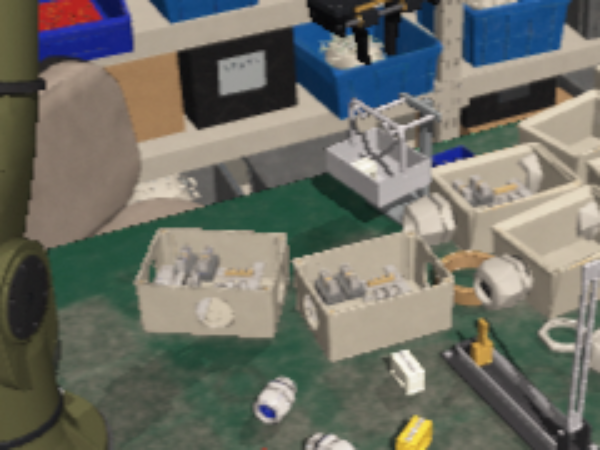

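The basket hangs on both prongs with the stub inside. Back to the viewing pose over the strips.

Emit:
servo_tool(series=[[[-0.8,-0.38,0,0,0,0.035,0.5],[-0.8,-0.38,0,0,0,0.035,0.5],[-0.8,-0.38,0,0,0,0.035,0.5],[-0.8,-0.38,0,0,0,0.035,0.5],[-0.8,-0.38,0,0,0,0.035,0.5],[-0.8,-0.38,0,0,0,0.035,0.5],[-0.8,-0.38,0,0,0,0.035,0.5],[-0.8,-0.38,0,0,0,0.035,0.5],[-0.8,-0.38,0,0,0,0.035,0.5]]])

```text
time_s: 15.13
tool_pos: [0.5579, -0.0057, 0.2672]
tool_rot: [-180.0, -0.1, 94.6]
force: [0.7, 1.7, 0.5]
grip_width: 0.0435
grasp_force: 0.0
```

Emit:
servo_tool(series=[[[-0.77,-0.28,0,0,0,0.027,0.5],[-0.77,-0.28,0,0,0,0.027,0.5],[-0.77,-0.28,0,0,0,0.027,0.5],[-0.77,-0.28,0,0,0,0.027,0.5],[-0.77,-0.28,0,0,0,0.027,0.5],[-0.77,-0.28,0,0,0,0.027,0.5],[-0.77,-0.28,0,0,0,0.027,0.5],[-0.77,-0.28,0,0,0,0.027,0.5],[-0.77,-0.28,0,0,0,0.027,0.5]]])

```text
time_s: 15.88
tool_pos: [0.4947, -0.2399, 0.2671]
tool_rot: [-180.0, -0.0, 90.0]
force: [0.4, 0.4, -0.0]
grip_width: 0.0434
grasp_force: 0.0
```

```bash
cat > strip.py <<'E'
from h import *
def strips(P,f):
    m=((f.min(-1)>140)&(P[...,2]>.022)&(P[...,2]<.05)&(P[...,0]>.38)&(P[...,0]<.62)&(P[...,1]>-.45)&(P[...,1]<-.02)).astype(np.uint8)
    n,l=cv2.connectedComponents(m)
    for i in range(1,n):
        p=P[l==i]
        if len(p)>150: print(len(p),*rect(p),p.mean(0).round(4))
E
python3 - <<'E'
from strip import *
c,P,o=wshot("w7");print(o["tool_pos"],o["tool_rot"],o["grip_width"],o["time_s"]);strips(P,c["frame"])
s=(*o["tool_pos"],o["tool_rot"][2])
plan(s,(.4825,-.109,.10,87.7),(.4825,-.109,.0205,87.7))
E
```

```text
[ 0.49465364 -0.23987198  0.26709324] [-1.79961787e+02 -3.93473114e-02  8.99884463e+01] 0.04344408194195227 15.8833
781 [501.4 -34.6] [  3.1 177.4] 85.9 [ 0.5015 -0.0346  0.036 ]
701 [ 482.6 -108. ] [47.9 23.9] 89.8 [ 0.4827 -0.1087  0.0343]
560 [ 456.  -335.5] [49.3 24.8] 73.4 [ 0.4567 -0.3326  0.0335]
wp (0.4825, -0.109, 0.1, 87.7) -> [0.4362, -0.0406, 0.557, 0.0, -0.0, 0.0127]
wp (0.4825, -0.109, 0.0205, 87.7) -> [0.4362, -0.0406, 0.822, 0.0, -0.0, 0.0127]
```

Emit:
servo_tool(series=[[[0.437,-0.04,0.5,0,0,0.0115,0.5],[0.437,-0.04,0.5,0,0,0.0115,0.5],[0.437,-0.04,0.5,0,0,0.0115,0.5],[0.437,-0.04,0.5,0,0,0.0115,0.5],[0.437,-0.04,0.5,0,0,0.0115,0.5],[0.437,-0.04,0.6,0,0,0.0115,0.5],[0.437,-0.04,0.7,0,0,0.0115,0.5],[0.437,-0.04,0.7,0,0,0.0115,0.5],[0.437,-0.04,0.7,0,0,0.0115,0.5]]])

```text
time_s: 16.68
tool_pos: [0.4809, -0.1093, 0.0568]
tool_rot: [-179.8, 0.0, 87.9]
force: [0.2, -0.4, 1.0]
grip_width: 0.0435
grasp_force: 0.0
```

Emit:
servo_tool(series=[[[0.002,0.005,0.06,0,0,0,0.5],[0.002,0.005,0.1,0,0,0,0.5],[0.002,0.005,0.12,0,0,0,0.5],[0.002,0.005,0.12,0,0,0,0.5],[0.002,0.005,0.12,0,0,0,0.1],[0.002,0.005,0.12,0,0,0,0.1],[0.002,0.005,0.12,0,0,0,0.1],[0.002,0.005,0.12,0,0,0,0.1],[0.002,0.005,0.12,0,0,0,0.1],[0.002,0.005,0.12,0,0,0,0.1]]], grip_force=35)

```text
time_s: 17.52
tool_pos: [0.4838, -0.1105, 0.0223]
tool_rot: [179.9, -0.0, 87.8]
force: [-1.5, -0.3, 4.0]
grip_width: 0.0232
grasp_force: 35.0
```

```bash
python3 - <<'E'
from h import *
from cell import get_obs
o=get_obs();print(o["tool_pos"],o["tool_rot"],o["grip_width"],o["grasp_force"])
s=(*o["tool_pos"],o["tool_rot"][2])
m0=np.array([.587,-.2105]);y=np.array([.0497,-.9988]);mag=lambda s:(m0+y*s).round(4)
pre=mag(-.128)
plan(s,(s[0],s[1],.12,s[3]),(*pre,.13,92.85),(*pre,.066,92.85))
E
```

```text
[ 0.48377627 -0.11051744  0.02234336] [ 1.79949942e+02 -2.47114790e-02  8.77518848e+01] 0.023249343817900187 35.00154912471771
wp (np.float64(0.4837762730817995), np.float64(-0.11051744245305944), 0.12, np.float64(87.75188484023136)) -> [0.0, 0.0, -0.3255, 0.0, 0.0, 0.0]
wp (np.float64(0.5806), np.float64(-0.0827), 0.13, 92.85) -> [0.1053, 0.3189, -0.3589, 0.0, 0.0, -0.0283]
wp (np.float64(0.5806), np.float64(-0.0827), 0.066, 92.85) -> [0.1053, 0.3189, -0.1455, 0.0, 0.0, -0.0283]
```

Emit:
servo_tool(series=[[[0,0,-0.1,0,0,0,0.1],[0,0,-0.2,0,0,0,0.1],[0.105,0.319,-0.3,0,0,-0.0283,0.1],[0.105,0.319,-0.3,0,0,-0.0283,0.1],[0.105,0.319,-0.3,0,0,-0.0283,0.1],[0.105,0.319,-0.25,0,0,-0.0283,0.1],[0.105,0.319,-0.2,0,0,-0.0283,0.1],[0.105,0.319,-0.15,0,0,-0.0283,0.1],[0.105,0.319,-0.147,0,0,-0.0283,0.1],[0.105,0.319,-0.147,0,0,-0.0283,0.1],[0.105,0.319,-0.147,0,0,-0.0283,0.1]]])

```text
time_s: 18.43
tool_pos: [0.5805, -0.0829, 0.0664]
tool_rot: [180.0, 0.0, 92.8]
force: [-0.4, 0.0, -0.5]
grip_width: 0.0237
grasp_force: 35.0
```

```bash
cat > held.py <<'E'
from h import *
m0=np.array([.587,-.2105]);yy=np.array([.0497,-.9988]);xx=np.array([yy[1],-yy[0]]);mag=lambda s:(m0+yy*s).round(4)
def loc(Q):return np.c_[(Q[:,:2]-m0)@xx,(Q[:,:2]-m0)@yy,Q[:,2]]
def shot(n):
    c,P,o=wshot(n);f=c["frame"].reshape(-1,3).astype(int);L=loc(P.reshape(-1,3))
    print(np.round(o["tool_pos"],4),np.round(o["tool_rot"],2),"g",round(o["grip_width"],4),"F",np.round(o["force"],1),"tcp mag",loc(np.array([o["tool_pos"]])).round(4)[0],"t",o["time_s"])
    m=(f.min(1)>140)&(abs(L[:,0])<.022)&(L[:,1]>-.18)&(L[:,1]<.08)&(L[:,2]>.033)&(L[:,2]<.15)
    if m.any():print("white",m.sum(),np.percentile(L[m],[1,50,99],axis=0).round(4).tolist())
    b=(f[:,0]-f[:,2]>50)&(f[:,0]>100)&(abs(L[:,0])<.02)&(L[:,1]>-.13)&(L[:,1]<.08)&(L[:,2]>.02)&(L[:,2]<.09)
    if b.any():print("brass",b.sum(),np.percentile(L[b],[1,50,99],axis=0).round(4).tolist())
    return c,P,o,L,f
E
python3 - <<'E'
from held import *
c,P,o,L,f=shot("w8");s=(*o["tool_pos"],o["tool_rot"][2])
plan(s,(*mag(-.126),.0663,92.85),(*mag(-.081),.0663,92.85),(*mag(-.081),.0285,92.85))
E
```

```text
[ 0.5805 -0.0829  0.0664] [1.7997e+02 1.0000e-02 9.2840e+01] g 0.0237 F [-0.4  0.  -0.5] tcp mag [ 0.0002 -0.1277  0.0664] t 18.4333
white 4374 [[-0.014, -0.1795, 0.0496], [-0.0005, -0.1503, 0.0783], [0.0195, -0.12, 0.0836]]
brass 186 [[-0.0023, -0.0908, 0.0642], [0.0001, -0.0884, 0.0754], [0.002, -0.0787, 0.077]]
wp (np.float64(0.5807), np.float64(-0.0847), 0.0663, 92.85) -> [-0.0059, 0.0005, 0.0003, -0.0, 0.0, -0.0001]
wp (np.float64(0.583), np.float64(-0.1296), 0.0663, 92.85) -> [-0.1557, 0.0007, 0.0003, -0.0, 0.0, -0.0001]
wp (np.float64(0.583), np.float64(-0.1296), 0.0285, 92.85) -> [-0.1557, 0.0007, 0.1263, -0.0, 0.0, -0.0001]
```

Emit:
servo_tool(series=[[[-0.03,0.0007,0,0,0,0,0.1],[-0.06,0.0007,0,0,0,0,0.1],[-0.09,0.0007,0,0,0,0,0.1],[-0.12,0.0007,0,0,0,0,0.1],[-0.145,0.0007,0,0,0,0,0.1],[-0.1557,0.0007,0,0,0,0,0.1],[-0.1557,0.0007,0,0,0,0,0.1],[-0.1557,0.0007,0,0,0,0,0.1]]])

```text
time_s: 19.15
tool_pos: [0.5828, -0.1297, 0.0659]
tool_rot: [180.0, 0.0, 92.8]
force: [0.4, 3.7, 0.8]
grip_width: 0.0238
grasp_force: 35.0
```

```bash
python3 - <<'E'
from held import *
for n in("w8",0):
    if n: c=load("w8.npz");L=loc(wcloud(c,dict(tool_pos=c["tp"],tool_rot=c["tr"])).reshape(-1,3));f=c["frame"].reshape(-1,3).astype(int);t=c["tp"]
    else: c,P,o,L,f=shot("w9");t=o["tool_pos"]
    m=(f.min(1)>120)&(abs(L[:,0])<.016)&(L[:,2]>.06)&(L[:,2]<.095)&(L[:,1]>-.18)
    T=loc(np.array([t]))[0,1];q=L[m];q=q[(q[:,1]<T)&(q[:,1]>T-.045)]
    print(len(q),"front-T",(np.percentile(q[:,1],[.5,2,10])-T).round(4),"x",np.percentile(q[:,0],[1,99]).round(4),"z",np.percentile(q[:,2],[1,50,99]).round(4))
s=(*o["tool_pos"],o["tool_rot"][2]);plan(s,(*mag(-.081),.0285,92.85))
E
```

```text
2848 front-T [-0.0448 -0.0446 -0.0429] x [-0.012   0.0118] z [0.0619 0.0781 0.0836]
[ 0.5828 -0.1297  0.0659] [179.99   0.    92.82] g 0.0238 F [0.4 3.7 0.8] tcp mag [ 0.0002 -0.0809  0.0659] t 19.15
white 4563 [[-0.0139, -0.1794, 0.047], [-0.0004, -0.1044, 0.0778], [0.0195, -0.0731, 0.0837]]
brass 88 [[-0.0029, -0.0524, 0.075], [-0.0004, -0.0488, 0.0761], [0.002, -0.0449, 0.0771]]
2428 front-T [-0.0267 -0.0265 -0.0262] x [-0.0118  0.0115] z [0.0618 0.0775 0.0794]
wp (np.float64(0.583), np.float64(-0.1296), 0.0285, 92.85) -> [0.0004, 0.0008, 0.1246, 0.0, 0.0, -0.0002]
```

Emit:
servo_tool(series=[[[-0.003,0.0008,0.01,0,0,0,0.1],[-0.003,0.0008,0.03,0,0,0,0.1],[-0.003,0.0008,0.05,0,0,0,0.1],[-0.003,0.0008,0.07,0,0,0,0.1],[-0.003,0.0008,0.09,0,0,0,0.1],[-0.003,0.0008,0.105,0,0,0,0.1],[-0.003,0.0008,0.117,0,0,0,0.1],[-0.003,0.0008,0.122,0,0,0,0.1],[-0.003,0.0008,0.122,0,0,0,0.1]]])

```text
time_s: 19.95
tool_pos: [0.5825, -0.1302, 0.0286]
tool_rot: [-179.9, -0.0, 92.9]
force: [-0.4, 3.2, -2.3]
grip_width: 0.0235
grasp_force: 35.0
```

Emit:
servo_tool(series=[[[0,0,0.002,0,0,0,0.3],[0,0,0.002,0,0,0,0.45],[0,0,0.002,0,0,0,0.45],[0,0,0.002,0,0,0,0.45],[0,0,-0.05,0,0,0,0.45],[0,0,-0.18,0,0,0,0.45],[-0.2,0,-0.32,0,0,0,0.45],[-0.4,-0.2,-0.45,0,0,0,0.45],[-0.4,-0.3,-0.6,0,0,0,0.45],[-0.4,-0.42,-0.75,0,0,0,0.45],[-0.4,-0.42,-0.75,0,0,0,0.45],[-0.4,-0.42,-0.75,0,0,0,0.45]]])

```text
time_s: 20.95
tool_pos: [0.4662, -0.2558, 0.2494]
tool_rot: [-180.0, 0.0, 92.7]
force: [0.3, 0.8, 1.5]
grip_width: 0.0391
grasp_force: 0.0
```

```bash
python3 - <<'E'
from held import *
import strip
c,P,o,L,f=shot("w10");strip.strips(P,c["frame"])
m=(f.min(1)>140)&(abs(L[:,0])<.016)&(L[:,2]>.03)&(L[:,2]<.05)&(L[:,1]>-.13)&(L[:,1]<0);print("loaded",np.percentile(L[m],[1,50,99],axis=0).round(4).tolist())
F=c["frame"].astype(int);X,Y=P[...,0],P[...,1]
bl=(F[...,2]-F[...,0]>40)&(F[...,2]>90)&(X>.3)&(X<.5)&(Y>-.45)&(Y<-.25)&(P[...,2]<.03);
if bl.any():print("marker cap",rect(P[bl]))
E
```

```text
[ 0.4662 -0.2558  0.2494] [-1.800e+02  4.000e-02  9.273e+01] g 0.0391 F [0.3 0.8 1.5] tcp mag [0.1229 0.0393 0.2494] t 20.95
white 1018 [[-0.0116, -0.1729, 0.0337], [0.0021, -0.095, 0.0407], [0.0204, -0.0627, 0.0809]]
brass 314 [[-0.0102, -0.0619, 0.023], [0.0026, -0.0549, 0.0432], [0.0133, -0.0478, 0.0773]]
378 [544.7 -37.6] [ 3.2 90.9] 86.4 [ 0.5523 -0.0382  0.0347]
820 [ 586.8 -123.1] [34.3 51.2] 2.8 [ 0.582  -0.1245  0.0385]
652 [ 455.7 -335.1] [48.  25.1] 74.2 [ 0.4559 -0.3331  0.0336]
loaded [[-0.0115, -0.1089, 0.0313], [0.002, -0.0857, 0.0402], [0.0126, -0.0626, 0.0425]]
marker cap (array([ 405.3, -361. ]), array([18. , 46.6]), 80.8)
```

```bash
python3 - <<'E'
from h import *
plan((.4662,-.2558,.249,92.7),(.4555,-.3350,.06,74))
E
```

```text
wp (0.4555, -0.335, 0.06, 74) -> [-0.262, -0.0481, 0.63, -0.0, -0.0, 0.1039]
```

Emit:
servo_tool(series=[[[-0.262,-0.048,0.3,0,0,0.104,0.45],[-0.262,-0.048,0.3,0,0,0.104,0.45],[-0.262,-0.048,0.3,0,0,0.104,0.45],[-0.262,-0.048,0.4,0,0,0.104,0.45],[-0.262,-0.048,0.5,0,0,0.104,0.45],[-0.262,-0.048,0.6,0,0,0.104,0.45],[-0.262,-0.048,0.63,0,0,0.104,0.45],[-0.262,-0.048,0.63,0,0,0.104,0.45],[-0.262,-0.048,0.63,0,0,0.104,0.45]]])

```text
time_s: 21.75
tool_pos: [0.4577, -0.3339, 0.06]
tool_rot: [180.0, 0.0, 74.1]
force: [0.4, 0.5, 0.6]
grip_width: 0.0388
grasp_force: 0.0
```

Emit:
servo_tool(series=[[[-0.002,-0.003,0.06,0,0,0,0.45],[-0.002,-0.003,0.1,0,0,0,0.45],[-0.002,-0.003,0.126,0,0,0,0.45],[-0.002,-0.003,0.126,0,0,0,0.45],[-0.002,-0.003,0.126,0,0,0,0.1],[-0.002,-0.003,0.126,0,0,0,0.1],[-0.002,-0.003,0.126,0,0,0,0.1],[-0.002,-0.003,0.126,0,0,0,0.1],[-0.002,-0.003,0.126,0,0,0,0.1],[-0.002,-0.003,0.126,0,0,0,0.1]]], grip_force=35)

```text
time_s: 22.58
tool_pos: [0.457, -0.3338, 0.0221]
tool_rot: [179.9, -0.0, 74.1]
force: [-0.8, 0.8, 5.0]
grip_width: 0.0235
grasp_force: 35.0
```

```bash
python3 - <<'E'
from held import *
from cell import get_obs
o=get_obs();print(o["tool_pos"],o["tool_rot"],o["grip_width"],o["grasp_force"])
s=(*o["tool_pos"],o["tool_rot"][2]);a=(.47,-.2,.15,86);pre=mag(-.098)
plan(s,(s[0],s[1],.15,s[3]),a);plan(a,(*pre,.13,92.85),(*pre,.068,92.85))
E
```

```text
[ 0.45698646 -0.33379043  0.02214701] [ 1.79932139e+02 -2.86014545e-03  7.41316691e+01] 0.023518747533004133 35.001763701438904
wp (np.float64(0.45698645723424347), np.float64(-0.3337904336166327), 0.15, np.float64(74.13166910961273)) -> [-0.0, 0.0, -0.4262, 0.0, 0.0, 0.0]
wp (0.47, -0.2, 0.15, 86) -> [0.4408, -0.0802, -0.4262, 0.0, 0.0, -0.0659]
wp (np.float64(0.5821), np.float64(-0.1126), 0.13, 92.85) -> [0.3167, 0.3524, 0.0667, 0.0, 0.0, -0.0381]
wp (np.float64(0.5821), np.float64(-0.1126), 0.068, 92.85) -> [0.3167, 0.3524, 0.2733, 0.0, 0.0, -0.0381]
```

Emit:
servo_tool(series=[[[0,0,-0.1,0,0,0,0.1],[0,0,-0.22,0,0,0,0.1],[0,0,-0.35,0,0,0,0.1],[0.441,-0.08,-0.426,0,0,-0.066,0.1],[0.441,-0.08,-0.426,0,0,-0.066,0.1],[0.441,-0.08,-0.426,0,0,-0.066,0.1],[0.441,-0.08,-0.426,0,0,-0.066,0.1],[0.441,-0.08,-0.426,0,0,-0.066,0.1],[0.441,-0.08,-0.426,0,0,-0.066,0.1],[0.441,-0.08,-0.426,0,0,-0.066,0.1]]])

```text
time_s: 23.42
tool_pos: [0.4691, -0.201, 0.1491]
tool_rot: [-180.0, 0.0, 85.9]
force: [-0.0, -0.3, -0.9]
grip_width: 0.0237
grasp_force: 35.0
```

Emit:
servo_tool(series=[[[0.317,0.352,0.06,0,0,-0.038,0.1],[0.317,0.352,0.06,0,0,-0.038,0.1],[0.317,0.352,0.06,0,0,-0.038,0.1],[0.317,0.352,0.06,0,0,-0.038,0.1],[0.317,0.352,0.1,0,0,-0.038,0.1],[0.317,0.352,0.18,0,0,-0.038,0.1],[0.317,0.352,0.23,0,0,-0.038,0.1],[0.317,0.352,0.265,0,0,-0.038,0.1],[0.317,0.352,0.265,0,0,-0.038,0.1],[0.317,0.352,0.265,0,0,-0.038,0.1]]])

```text
time_s: 24.25
tool_pos: [0.5808, -0.1139, 0.0694]
tool_rot: [-179.9, 0.0, 92.7]
force: [0.8, -0.0, 0.2]
grip_width: 0.0238
grasp_force: 35.0
```

```bash
cat >> held.py <<'E'
def front(L,f,t,zlo):
    m=(f.min(1)>120)&(abs(L[:,0])<.018)&(L[:,2]>zlo)&(L[:,2]<zlo+.035)
    T=loc(np.array([t]))[0,1];q=L[m];q=q[(q[:,1]<T)&(q[:,1]>T-.035)]
    print(len(q),"front",np.percentile(q[:,1],[.5,2,10]).round(4),"x",np.percentile(q[:,0],[1,99]).round(4),"z",np.percentile(q[:,2],[1,50,99]).round(4))
E
python3 - <<'E'
from held import *
c,P,o,L,f=shot("w11");front(L,f,o["tool_pos"],.055)
s=(*o["tool_pos"],o["tool_rot"][2]);plan(s,(*mag(-.098),.0675,92.85),(*mag(-.034),.0675,92.85))
E
```

```text
[ 0.5808 -0.1139  0.0694] [-1.7993e+02  5.0000e-02  9.2700e+01] g 0.0238 F [ 0.8 -0.   0.2] tcp mag [ 0.0013 -0.0968  0.0694] t 24.25
white 4057 [[-0.0138, -0.1795, 0.0524], [0.0, -0.1172, 0.0811], [0.0194, -0.089, 0.0837]]
brass 167 [[-0.0024, -0.0628, 0.0709], [-0.0005, -0.0578, 0.0758], [0.002, -0.0489, 0.0769]]
2309 front [-0.1188 -0.1186 -0.1183] x [-0.0107  0.0127] z [0.0558 0.081  0.0831]
wp (np.float64(0.5821), np.float64(-0.1126), 0.0675, 92.85) -> [0.0042, 0.0044, 0.0063, -0.0, 0.0, -0.0008]
wp (np.float64(0.5853), np.float64(-0.1765), 0.0675, 92.85) -> [-0.2091, 0.005, 0.0063, -0.0, 0.0, -0.0008]
```

Emit:
servo_tool(series=[[[-0.03,0.004,0.006,0,0,-0.0008,0.1],[-0.06,0.004,0.006,0,0,-0.0008,0.1],[-0.09,0.004,0.006,0,0,-0.0008,0.1],[-0.12,0.004,0.006,0,0,-0.0008,0.1],[-0.15,0.004,0.006,0,0,-0.0008,0.1],[-0.18,0.004,0.006,0,0,-0.0008,0.1],[-0.203,0.004,0.006,0,0,-0.0008,0.1],[-0.203,0.004,0.006,0,0,-0.0008,0.1],[-0.203,0.004,0.006,0,0,-0.0008,0.1]]])

```text
time_s: 25.05
tool_pos: [0.5865, -0.1727, 0.0687]
tool_rot: [179.9, -0.1, 93.0]
force: [0.7, 5.2, 1.4]
grip_width: 0.0238
grasp_force: 35.0
```

```bash
python3 - <<'E'
from held import *
c,P,o,L,f=shot("w12");front(L,f,o["tool_pos"],.055)
m=(f.min(1)>120)&(abs(L[:,0])<.012)&(L[:,2]>.036)&(L[:,2]<.043)&(L[:,1]>-.12)&(L[:,1]<-.05);print("loaded",np.percentile(L[m],[1,50,99],axis=0).round(4).tolist())
E
```

```text
[ 0.5865 -0.1727  0.0687] [ 1.7991e+02 -7.0000e-02  9.2980e+01] g 0.0238 F [0.7 5.2 1.4] tcp mag [-0.0014 -0.0377  0.0687] t 25.05
white 7186 [[-0.0128, -0.1724, 0.0372], [-0.0002, -0.0766, 0.0616], [0.0203, -0.0305, 0.0832]]
brass 103 [[-0.0021, -0.007, 0.0748], [-0.0003, -0.0027, 0.076], [0.0022, 0.0028, 0.0771]]
2285 front [-0.0598 -0.0597 -0.0594] x [-0.0133  0.01  ] z [0.0562 0.0803 0.0824]
loaded [[-0.0115, -0.1097, 0.0385], [-0.0002, -0.0868, 0.0402], [0.0117, -0.0626, 0.0421]]
```

Emit:
servo_tool(series=[[[-0.005,-0.004,0,0,0,0,0.1],[-0.005,-0.004,0.015,0,0,0,0.1],[-0.005,-0.004,0.03,0,0,0,0.1],[-0.005,-0.004,0.045,0,0,0,0.1],[-0.005,-0.004,0.06,0,0,0,0.1],[-0.005,-0.004,0.075,0,0,0,0.1],[-0.005,-0.004,0.09,0,0,0,0.1],[-0.005,-0.004,0.105,0,0,0,0.1],[-0.005,-0.004,0.12,0,0,0,0.1],[-0.005,-0.004,0.13,0,0,0,0.1],[-0.005,-0.004,0.134,0,0,0,0.1],[-0.005,-0.004,0.134,0,0,0,0.1]]])

```text
time_s: 26.1
tool_pos: [0.5844, -0.1744, 0.0282]
tool_rot: [-180.0, -0.0, 93.0]
force: [-2.9, 5.9, 5.2]
grip_width: 0.0235
grasp_force: 35.0
```

Emit:
servo_tool(series=[[[0,0,0,0,0,0,0.3],[0,0,0,0,0,0,0.45],[0,0,0,0,0,0,0.45],[0,0,0,0,0,0,0.45],[0,0,-0.05,0,0,0,0.45],[0,0,-0.18,0,0,0,0.45],[0,0,-0.32,0,0,0,0.4],[-0.1,-0.2,-0.45,0,0,0,0.2],[-0.2,-0.3,-0.6,0,0,0,0],[-0.25,-0.42,-0.75,0,0,0,0],[-0.25,-0.42,-0.75,0,0,0,0],[-0.25,-0.42,-0.75,0,0,0,0]]])

```text
time_s: 27.1
tool_pos: [0.4604, -0.2596, 0.2559]
tool_rot: [179.8, 0.0, 92.7]
force: [0.0, -0.1, 0.1]
grip_width: 0.0093
grasp_force: 0.0
```

```bash
python3 - <<'E'
from held import *
c,P,o,L,f=shot("w13")
m=(f.min(1)>140)&(abs(L[:,0])<.016)&(L[:,2]>.03)&(L[:,2]<.05)&(L[:,1]>-.13)&(L[:,1]<.03);q=L[m]
print("loaded",np.percentile(q,[1,50,99],axis=0).round(4).tolist())
for a,b in((-.105,-.065),(-.058,-.018)):
    r=q[(q[:,1]>a)&(q[:,1]<b)];print("x",np.percentile(r[:,0],[2,98]).round(4),"z",np.percentile(r[:,2],[5,50,95]).round(4))
cv2.imwrite("pics/w13.png",c["frame"][:,:,::-1])
for n in("top0","scene0"):
    T=loc(cloud(load(n+".npz")).reshape(-1,3));k=(abs(T[:,0])<.016)&(T[:,2]>.09)&(T[:,2]<.32)&(T[:,1]>.03)&(T[:,1]<.2);t=T[k]
    for z in(.1,.15,.2,.25,.275):
        h=abs(t[:,2]-z)<.015
        if h.any():print(n,z,t[h,1].mean().round(4),t[h,1].min().round(4),t[h,1].max().round(4),t[h,2].max().round(3))
s=(*o["tool_pos"],o["tool_rot"][2]);plan(s,(s[0],s[1],.34,s[3]),(*mag(.10),.34,92.85),(*mag(.20),.34,92.85));
E
```

```text
[ 0.4604 -0.2596  0.2559] [1.7984e+02 5.0000e-02 9.2740e+01] g 0.0093 F [ 0.  -0.1  0.1] tcp mag [0.1289 0.0427 0.2559] t 27.1
white 1707 [[-0.0113, -0.1727, 0.0335], [0.0021, -0.0708, 0.0403], [0.0187, -0.0151, 0.0758]]
brass 302 [[-0.0137, -0.0142, 0.0213], [0.0025, -0.0075, 0.0454], [0.0131, -0.0002, 0.0768]]
loaded [[-0.0113, -0.1085, 0.0308], [0.0023, -0.0619, 0.0402], [0.0129, -0.0151, 0.0425]]
x [-0.0109  0.0124] z [0.0344 0.0403 0.0418]
x [-0.0108  0.0129] z [0.0345 0.0402 0.0419]
top0 0.1 0.107 0.1058 0.1093 0.101
top0 0.15 0.1071 0.1053 0.1128 0.163
top0 0.2 0.1074 0.1056 0.1114 0.214
top0 0.25 0.107 0.1058 0.1102 0.263
top0 0.275 0.108 0.1058 0.1119 0.29
scene0 0.1 0.113 0.107 0.118 0.114
scene0 0.15 0.1134 0.1069 0.1188 0.164
scene0 0.2 0.1139 0.1068 0.1197 0.215
scene0 0.25 0.1142 0.1073 0.121 0.264
scene0 0.275 0.1149 0.1095 0.1189 0.29
wp (np.float64(0.4604220248083719), np.float64(-0.2595616447944051), 0.34, np.float64(92.73996056526332)) -> [0.0, 0.0, -0.2803, 0.0, 0.0, 0.0]
wp (np.float64(0.592), np.float64(-0.3104), 0.34, 92.85) -> [-0.1902, 0.43, -0.2803, 0.0, 0.0, -0.0006]
wp (np.float64(0.5969), np.float64(-0.4103), 0.34, 92.85) -> [-0.5236, 0.4304, -0.2803, 0.0, 0.0, -0.0006]
```

View pics/w13.png

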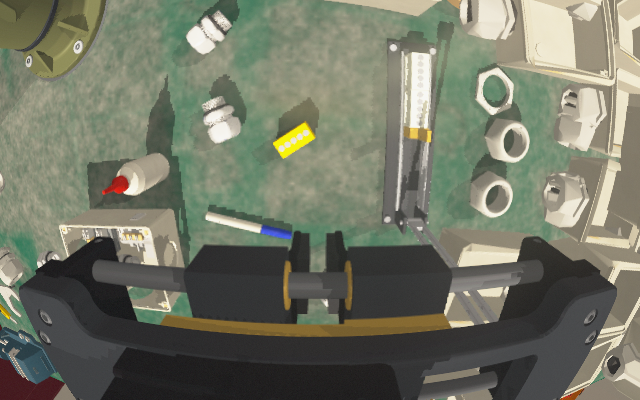

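Both strips are seated in line at (417,90), with the follower behind them at (417,133) and the rail upright. Next I'll carry the closed fingers over the rail tip and behind it.

```bash
python3 - <<'E'
from held import *
plan((.4604,-.2596,.2559,92.74),(*mag(.175),.35,92.85),(*mag(.175),.246,92.85))
s0=(*mag(.175),.246,92.85)
r=.205
for th in (1.57,1.4,1.2,1.0,.8,.6,.4,.2,.1,0,-.03):
    F=r*np.cos(th)-.003*np.sin(th)-.0095;z=.046+r*np.sin(th)+.003*np.cos(th);print(th,end=" ");plan(s0,(*mag(.110-F),round(z,4),92.85))
E
```

```text
wp (np.float64(0.5957), np.float64(-0.3853), 0.35, 92.85) -> [-0.4401, 0.4305, -0.3137, 0.0, 0.0, -0.0006]
wp (np.float64(0.5957), np.float64(-0.3853), 0.246, 92.85) -> [-0.4401, 0.4305, 0.033, 0.0, 0.0, -0.0006]
1.57 wp (np.float64(0.5931), np.float64(-0.3327), np.float64(0.251), 92.85) -> [0.1755, 0.0001, -0.0167, 0.0, 0.0, 0.0]
1.4 wp (np.float64(0.5914), np.float64(-0.298), np.float64(0.2485), 92.85) -> [0.2914, 0.0002, -0.0083, 0.0, 0.0, 0.0]
1.2 wp (np.float64(0.5894), np.float64(-0.2585), np.float64(0.2382), 92.85) -> [0.4232, 0.0, 0.026, 0.0, 0.0, 0.0]
1.0 wp (np.float64(0.5876), np.float64(-0.2217), np.float64(0.2201), 92.85) -> [0.546, 0.0001, 0.0863, 0.0, 0.0, 0.0]
0.8 wp (np.float64(0.5859), np.float64(-0.1894), np.float64(0.1951), 92.85) -> [0.6538, -0.0002, 0.1697, 0.0, 0.0, 0.0]
0.6 wp (np.float64(0.5846), np.float64(-0.1626), np.float64(0.1642), 92.85) -> [0.7433, -0.0, 0.2727, 0.0, 0.0, 0.0]
0.4 wp (np.float64(0.5836), np.float64(-0.1424), np.float64(0.1286), 92.85) -> [0.8107, -0.0, 0.3913, 0.0, 0.0, 0.0]
0.2 wp (np.float64(0.583), np.float64(-0.1298), np.float64(0.0897), 92.85) -> [0.8527, 0.0001, 0.521, 0.0, 0.0, 0.0]
0.1 wp (np.float64(0.5828), np.float64(-0.1264), np.float64(0.0695), 92.85) -> [0.8641, -0.0, 0.5883, 0.0, 0.0, 0.0]
0 wp (np.float64(0.5828), np.float64(-0.1251), np.float64(0.049), 92.85) -> [0.8684, 0.0002, 0.6567, 0.0, 0.0, 0.0]
-0.03 wp (np.float64(0.5828), np.float64(-0.1251), np.float64(0.0428), 92.85) -> [0.8684, 0.0002, 0.6773, 0.0, 0.0, 0.0]
```

Emit:
servo_tool(series=[[[0,0,-0.12,0,0,0,0],[0,0,-0.24,0,0,0,0],[0,0,-0.31,0,0,0,0],[-0.2,0.2,-0.31,0,0,0,0],[-0.44,0.43,-0.31,0,0,0,0],[-0.44,0.43,-0.31,0,0,0,0],[-0.44,0.43,-0.31,0,0,0,0],[-0.44,0.43,-0.31,0,0,0,0],[-0.44,0.43,-0.31,0,0,0,0],[-0.44,0.43,-0.31,0,0,0,0],[-0.44,0.43,-0.31,0,0,0,0],[-0.44,0.43,-0.31,0,0,0,0]]])

```text
time_s: 28.15
tool_pos: [0.5979, -0.3805, 0.3471]
tool_rot: [179.9, -0.0, 93.0]
force: [0.2, -0.1, 0.4]
grip_width: 0.0005
grasp_force: 0.0
```

Emit:
servo_tool(series=[[[-0.016,-0.006,0.1,0,0,0,0],[-0.016,-0.006,0.22,0,0,0,0],[-0.016,-0.006,0.337,0,0,0,0],[-0.016,-0.006,0.337,0,0,0,0],[-0.016,-0.006,0.337,0,0,0,0],[-0.016,-0.006,0.337,0,0,0,0]]])

```text
time_s: 28.65
tool_pos: [0.5977, -0.3857, 0.2477]
tool_rot: [179.8, 0.1, 93.1]
force: [1.5, 0.1, 0.8]
grip_width: 0.0004
grasp_force: 0.0
```

Emit:
servo_tool(series=[[[0.1,-0.006,0,0,0,0,0],[0.17,-0.006,-0.01,0,0,0,0],[0.23,-0.006,-0.007,0,0,0,0],[0.29,-0.006,-0.003,0,0,0,0],[0.35,-0.006,0.01,0,0,0,0],[0.42,-0.006,0.032,0,0,0,0],[0.48,-0.006,0.06,0,0,0,0],[0.546,-0.006,0.092,0,0,0,0],[0.6,-0.006,0.132,0,0,0,0],[0.654,-0.006,0.176,0,0,0,0],[0.654,-0.006,0.176,0,0,0,0]]])

```text
time_s: 29.57
tool_pos: [0.586, -0.1861, 0.1927]
tool_rot: [179.9, -0.2, 93.3]
force: [0.7, 0.3, 0.2]
grip_width: 0.0004
grasp_force: 0.0
```

```bash
cat > railm.py <<'E'
from held import *
from cell import eyes,get_obs
def rail():
    c=eyes.read_camera("scene");L=loc(cloud(c).reshape(-1,3));f=c["frame"].reshape(-1,3).astype(int)
    k=(abs(L[:,0])<.012)&(L[:,1]<.10)&(L[:,1]>-.14)&(L[:,2]>.042)&(L[:,2]<.32)&(f.max(1)-f.min(1)<40)&(f.min(1)<190)
    t=L[k]
    for y in np.arange(-.12,.1,.03):
        h=abs(t[:,1]-y)<.006
        if h.sum()>2:print(round(y,2),h.sum(),np.percentile(t[h,2],[10,50,90]).round(3), "ang",np.round(np.arctan2(np.median(t[h,2])-.046,.11-y),3))
    return c
E
python3 - <<'E'
from railm import *
o=get_obs();print(o["tool_pos"],o["force"],loc(np.array([o["tool_pos"]])));rail()
E
```

```text
[ 0.58602117 -0.18611406  0.19267757] [0.66078026 0.2751263  0.16517012] [[-0.00023432 -0.02440532  0.19267757]]
-0.06 7 [0.208 0.21  0.212] ang 0.768
-0.03 28 [0.177 0.193 0.219] ang 0.81
0.0 78 [0.156 0.301 0.316] ang 1.164
0.03 10 [0.116 0.12  0.126] ang 0.746
0.06 14 [0.091 0.096 0.103] ang 0.783
0.09 18 [0.064 0.069 0.075] ang 0.864
```

Emit:
servo_tool(series=[[[0.04,0,0.045,0,0,0,0],[0.079,0,0.095,0,0,0,0],[0.115,0,0.155,0,0,0,0],[0.145,0,0.214,0,0,0,0],[0.17,0,0.28,0,0,0,0],[0.189,0,0.343,0,0,0,0],[0.199,0,0.4,0,0,0,0],[0.203,0,0.44,0,0,0,0],[0.204,0,0.465,0,0,0,0],[0.204,0,0.477,0,0,0,0],[0.204,0,0.48,0,0,0,0],[0.204,0,0.48,0,0,0,0]]])

```text
time_s: 30.62
tool_pos: [0.5823, -0.1302, 0.0495]
tool_rot: [179.9, 0.0, 92.9]
force: [-1.3, 0.7, 2.7]
grip_width: 0.0007
grasp_force: 1.3
```

```bash
python3 - <<'E'
from railm import *
o=get_obs();print(o["tool_pos"],o["force"],loc(np.array([o["tool_pos"]])));rail()
E
```

```text
[ 0.58232914 -0.13019279  0.04945006] [-1.26077138  0.65831825  2.71442112] [[ 0.00067399 -0.08044298  0.04945006]]
-0.12 12 [0.046 0.048 0.051] ang 0.011
-0.09 9 [0.045 0.057 0.074] ang 0.055
-0.06 87 [0.05  0.172 0.192] ang 0.636
-0.03 13 [0.044 0.047 0.051] ang 0.01
0.0 10 [0.044 0.047 0.049] ang 0.006
0.03 11 [0.045 0.047 0.05 ] ang 0.008
0.06 8 [0.046 0.047 0.051] ang 0.029
0.09 8 [0.045 0.048 0.05 ] ang 0.088
```

Emit:
servo_tool(series=[[[0,0,0.004,0,0,0,0],[0,0,0.007,0,0,0,0],[0,0,0.007,0,0,0,0],[0,0,0.007,0,0,0,0]]])

```text
time_s: 31.0
tool_pos: [0.5824, -0.1302, 0.049]
tool_rot: [179.9, -0.0, 92.9]
force: [-5.6, 1.3, 17.8]
grip_width: 0.0002
grasp_force: 8.8
```

Emit:
servo_tool(series=[[[0,0,-0.05,0,0,0,0],[0,0,-0.15,0,0,0,0],[0,0,-0.28,0,0,0,0],[0,0,-0.42,0,0,0,0],[-0.3,-0.3,-0.7,0,0,0,0],[-0.3,-0.3,-0.7,0,0,0,0],[-0.3,-0.3,-0.7,0,0,0,0],[-0.3,-0.3,-0.7,0,0,0,0],[-0.3,-0.3,-0.7,0,0,0,0],[-0.3,-0.3,-0.7,0,0,0,0]]])

```text
time_s: 31.83
tool_pos: [0.4964, -0.2257, 0.2576]
tool_rot: [179.7, -0.1, 92.8]
force: [-0.5, 0.7, -0.9]
grip_width: 0.0003
grasp_force: 0.0
```

```bash
python3 - <<'E'
from railm import *
c=rail();P=cloud(c);X,Y,Z=P[...,0],P[...,1],P[...,2]
m=(X>.56)&(X<.72)&(Y>.16)&(Y<.33)
k=m&(Z>.18)&(Z<.2)&(X<.66);print("bar",rect(P[k]))
k=m&(Z>.1)&(Z<.125)&(X<.67);print("basket rim",np.percentile(P[k],[1,50,99],axis=0).round(3).tolist())
a=c["frame"][100:220,230:380,::-1];b=c["frame"][210:310,290:415,::-1]
cv2.imwrite("pics/fin.png",np.hstack([cv2.resize(a,(400,320),interpolation=3),cv2.resize(b,(400,320),interpolation=3)]))
E
```

```text
-0.09 9 [0.043 0.044 0.047] ang -0.008
-0.06 9 [0.045 0.047 0.053] ang 0.007
-0.03 12 [0.043 0.046 0.049] ang -0.001
0.0 10 [0.046 0.047 0.048] ang 0.01
0.03 10 [0.045 0.047 0.049] ang 0.015
0.06 11 [0.043 0.046 0.049] ang 0.001
0.09 10 [0.046 0.049 0.05 ] ang 0.158
bar (array([621. , 247.4]), array([112.9,  50.1]), 80.3)
basket rim [[0.568, 0.175, 0.1], [0.607, 0.25, 0.109], [0.669, 0.321, 0.123]]
```

View pics/fin.png

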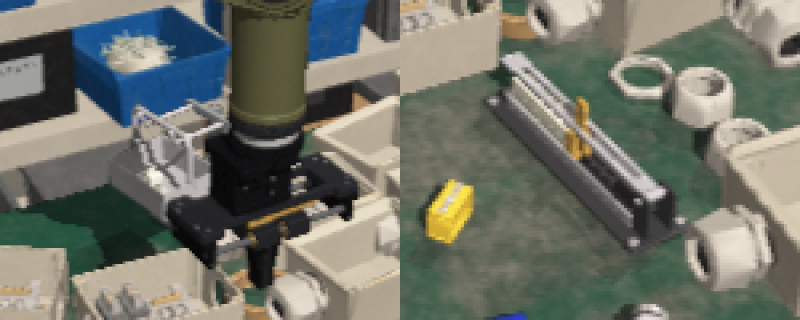

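The rail lies level over both strips and the basket hangs on both prongs with the stub inside, so I'm handing it in.

```bash
python3 -c "
from cell import env
print(env.sign_off())"
```

```text
the job is handed in; nothing more can be done
None
```

The stub is in the basket, which hangs on both prongs; both fresh strips found (there was no third) are loaded and the rail is fully down over them. The job was handed in at about 32 s, and the sign-off returned no verdict.

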